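# Count a kit of corner pieces through the shutter dispenser

### The job

Make up a kit of all the pale printed corner pieces lying about: push the counting dispenser's shutter fully shut, stand the orange cup directly under its spout and drop the pieces into the pockets on top, one piece to a pocket. When all are loaded, draw the shutter fully open so that they all fall into the cup, then push it fully shut again. Last, set the cup with all the pieces in it upright on the green mat and let go.

Things in the scene. Friction and masses are not known exactly. Their poses are not given: they have to be found in the camera images.
- spout (a point): Centre of the spout's square mouth (56 x 56 mm inside, 80 mm above the worktop) under the fixed counting dispenser: a blue six-pocket deck over a tapering aluminium hopper on two dark rear posts (100 mm behind the spout), open below to the front and both sides: the cup can go in from the side. Axes: x to its rear, away from the robot; y to its left; z up.
- deck (a point): Centre of the blue six-pocket deck at the height of the pocket floors, which are the upper face of the shut shutter (165 mm above the worktop). Deck 152 mm deep (x), 104 mm wide (y), its top 196 mm above the worktop, its front face 52 mm before the spout centre. Axes as spout.
- pocket0 (a point): Centre of the mouth of a pocket, level with the deck top. Pockets are 40 x 40 mm, square to the deck, with 8 mm walls between (48 mm pitch), two across and three deep; floor (the shutter) 31 mm below.
- pocket1 (a point): Centre of the mouth of a pocket, level with the deck top. Pockets are 40 x 40 mm, square to the deck, with 8 mm walls between (48 mm pitch), two across and three deep; floor (the shutter) 31 mm below.
- pocket2 (a point): Centre of the mouth of a pocket, level with the deck top. Pockets are 40 x 40 mm, square to the deck, with 8 mm walls between (48 mm pitch), two across and three deep; floor (the shutter) 31 mm below.
- pocket3 (a point): Centre of the mouth of a pocket, level with the deck top. Pockets are 40 x 40 mm, square to the deck, with 8 mm walls between (48 mm pitch), two across and three deep; floor (the shutter) 31 mm below.
- pocket4 (a point): Centre of the mouth of a pocket, level with the deck top. Pockets are 40 x 40 mm, square to the deck, with 8 mm walls between (48 mm pitch), two across and three deep; floor (the shutter) 31 mm below.
- pocket5 (a point): Centre of the mouth of a pocket, level with the deck top. Pockets are 40 x 40 mm, square to the deck, with 8 mm walls between (48 mm pitch), two across and three deep; floor (the shutter) 31 mm below.
- shutter (a joint): Travel in m of the steel shutter plate under the pockets: 0 fully shut (pockets have a floor), 0.098 fully open (drawn out to the dispenser's right, its -y); stops at both ends. Shut, plate and rails stick out 48 mm on that side, 160 mm above the worktop: keep the hand clear. About 2 N moves it; it stays where it is left.
- shutter_knob (a point): Grip point of the shutter's red upright post (16 mm diameter, from 165 to 223 mm above the worktop; this point is 207 mm up). At 0 it stands 28 mm outside the right side of the deck, at the middle of its depth, and moves along the dispenser's -y as the shutter opens.
- cup_mid (a point): Centre of the cavity of the orange cup, 33 mm above its underside. Cup: 84 mm outside, 78 mm inside diameter, 62 mm high, 3 mm wall, about 100 g, with a level black handle out to its -x. Axes: x from the handle to the cup, z up.
- cup_grip (a point): Grip point of the cup's black handle (bar 14 mm wide, 20 mm high, its middle 44 mm above the cup's underside), 105 mm to -x from the cup's centre; the bar runs from 40 to 136 mm. Axes as cup_mid. Gripped here the hand stays clear of the dispenser.
- mat_centre (a point): Centre of the top of the green kit mat, 160 x 160 x 2 mm, fixed on the worktop.
- piece0 (a point): Middle of a pale yellow printed corner piece, 27 mm high: foot 28 x 28 x 7 mm with an upright round post of 12.4 mm diameter on it (axis through this point, along z); grip the post. This point is half-way up. About 14 g. Three to five such pieces are there; None at the start for those absent.
- piece1 (a point): Middle of a pale yellow printed corner piece, 31 mm high: foot 28 x 28 x 7 mm with an upright round post of 12.4 mm diameter on it (axis through this point, along z); grip the post. This point is half-way up. About 14 g. Three to five such pieces are there; None at the start for those absent.
- piece2 (a point): Middle of a pale yellow printed corner piece, 27 mm high: foot 28 x 28 x 7 mm with an upright round post of 12.4 mm diameter on it (axis through this point, along z); grip the post. This point is half-way up. About 14 g. Three to five such pieces are there; None at the start for those absent.
- piece3 (a point): Middle of a pale yellow printed corner piece, 31 mm high: foot 28 x 28 x 7 mm with an upright round post of 12.4 mm diameter on it (axis through this point, along z); grip the post. This point is half-way up. About 14 g. Three to five such pieces are there; None at the start for those absent.
- piece4 (a point): Middle of a pale yellow printed corner piece, 27 mm high: foot 28 x 28 x 7 mm with an upright round post of 12.4 mm diameter on it (axis through this point, along z); grip the post. This point is half-way up. About 14 g. Three to five such pieces are there; None at the start for those absent.

How it is judged:
On the way, in this order (a step that is already met when the one before it is completed fails the run):
1. the shutter is fully shut (value of joint shutter below 0.006 m), for 0.2 s.
2. the cup stands under the spout and every piece lies in a pocket of its own, with the shutter shut (value of joint shutter below 0.006 m and horizontal distance between cup_mid and spout below 0.02 m and height (world z) of cup_mid below 0.042 m and x of piece0 in the frame of deck between -0.069 and 0.069 m and y of piece0 in the frame of deck between -0.045 and 0.045 m and z of piece0 in the frame of deck between 0 and 0.028 m and x of piece1 in the frame of deck between -0.069 and 0.069 m and y of piece1 in the frame of deck between -0.045 and 0.045 m and z of piece1 in the frame of deck between 0 and 0.028 m and x of piece2 in the frame of deck between -0.069 and 0.069 m and y of piece2 in the frame of deck between -0.045 and 0.045 m and z of piece2 in the frame of deck between 0 and 0.028 m and x of piece3 in the frame of deck between -0.069 and 0.069 m and y of piece3 in the frame of deck between -0.045 and 0.045 m and z of piece3 in the frame of deck between 0 and 0.028 m and x of piece4 in the frame of deck between -0.069 and 0.069 m and y of piece4 in the frame of deck between -0.045 and 0.045 m and z of piece4 in the frame of deck between 0 and 0.028 m and horizontal distance between each of piece1, piece2, piece3, piece4 and piece0 above 0.024 m and horizontal distance between each of piece2, piece3, piece4 and piece1 above 0.024 m and horizontal distance between each of piece3, piece4 and piece2 above 0.024 m and horizontal distance between piece4 and piece3 above 0.024 m), for 0.2 s.
3. the shutter is fully open and all the pieces are in the cup (value of joint shutter above 0.088 m and distance between each of piece0, piece1, piece2, piece3, piece4 and cup_mid below 0.045 m), for 0.2 s.
4. the shutter is fully shut again (value of joint shutter below 0.006 m), for 0.2 s.
5. the cup stands on the mat with all the pieces in it (horizontal distance between cup_mid and mat_centre below 0.04 m and height (world z) of cup_mid below 0.042 m and angle between cup_mid's own z axis and vertical below 0.1 rad and distance between each of piece0, piece1, piece2, piece3, piece4 and cup_mid below 0.045 m), for 0.2 s.
At the end, for the whole second after the job is handed in: The shutter is shut (within 6 mm), the cup stands upright (within 0.1 rad) on the mat, its centre within 40 mm of the mat's centre, and every piece that was there lies in the cup (all of step 5 and value of joint shutter below 0.006 m); the robot touches nothing.
Of corner0, corner1, corner2, corner3, corner4 only 3 to 5 are there at a start; the rules pass over those that are not, and their reading is None.
At some moment in a run one of corner0, corner1, corner2, corner3, corner4 may be knocked a few centimetres aside while the robot is not near it.
Once in a run the grip may slacken for a moment while it holds something.
It also fails if it takes over 210 s, if anything falls off the work surface, if the arm or the gripper's body presses on something with over 40 N, if the wrist force passes 120 N, or if a joint passes its speed limit or range.

### The arm

A 6-joint arm with a two-finger parallel gripper is mounted at the origin on a cart in front of the work surface, level with it; the furniture and walls round the work are solid. World frame = base frame: x ahead of the robot, y to its left, z up, the work surface at z = 0. Lengths are in m, angles in rad, forces in N, time in s.
With the tool pointing down it reaches from about 0.35 to 0.775 m from the base axis. Payload 7.3 kg.
Tool frame: the origin (TCP) lies on the mounting face of the last link; the fingertips stand 178 mm ahead of it and the grasp point (between the pads) lies 159 mm ahead of it (robot.tcp_to_tips is the distance from the TCP to the fingertips, in m); z points along the fingers, y is the direction in which the jaws open and shut (so a half turn about z gives the same grasp; the last joint's range is limited). The gripper opens to 92 mm and grips with 3 to 60 N. Pads are 19 mm wide; open, the fingers measure 130 mm over their backs; the gripper's body (75 mm by 190 mm) begins 47 mm behind the grasp point.
Start: joints at [1.137, 0.342, 1.524, -0, 1.275, -0.146], TCP at [0.149, 0.503, 0.405] pointing down, gripper open.
Joint ranges: [-2.53, 2.53], [-0.77, 2.02], [0.04, 2.7], [-1, 4.14], [0.28, 2.66], [-3.11, 3.11]. Speed limits (rad/s): [2.57, 2.57, 3.14, 3.14, 3.14, 3.14].

### API

Orientations are given as [roll, pitch, yaw] about the fixed x, y, z axes, in that order (R = Rz(yaw) Ry(pitch) Rx(roll)).
In Python, from cell import robot, viewer gives the robot as it stands.
- The arm moves only by the shell command python3 -m creep 'ROWS' [OPENING] [FORCE]. ROWS is JSON, a list that holds one entry, the list of rows, each a list of 6 numbers: the shift along the world's x, y, z in mm, then the turn, a rotation vector about the world's x, y, z in degrees. A call has 1 to 5 rows; each row shifts and turns the pose as measured when the row begins; what a row does not reach is not made up. A row lasts 1/12 s, in which the tool goes at most 41.7 mm and 7.16 degrees, less where a joint would pass 70% of its speed; a pose out of reach is approached as far as the arm can. A call with a gripper value outside its range is refused whole. OPENING is the closure, from -1 (fully open) to 1 (shut), set as the call begins (- or left out, the last holds). The fingers move at their own pace and stop on an object; FORCE is the grip in N (left out, the last holds). Time passes only in rows, so rows that do not move let the fingers close. It gives the time, the measured TCP pose, the force and the opening at its end, in the units of the state.
- robot.observe(): the state, without advancing time (a new reading comes with each control period).
- viewer.read_camera(name): name is "scene" or "side" or "wrist"; returns the picture (384x512x3 uint8, blue, green, red); there is no depth.
- viewer.camera_model(name): a dict with "fx", "fy", "cx", "cy" (pixels), "pose" (4x4, takes a point from camera to world coordinates); the wrist camera has in their place "mount" (4x4, takes a point from camera to tool coordinates, whose origin is the TCP and whose axes are the flange's). Camera axes: x right, y up, looking along -z (the intrinsics and any distortion apply to the point x, -y, -z); pixel columns grow to the right and rows downward; lengths in m; the calibration is good to about 2 mm. A picture is of the moment at which its call begins: read the wrist's pose just before it. camera_model takes no time and is no camera call.
- robot.hand_in(): hands the job in, once; it reports no verdict.
The state is a dict: "time": time; "qpos": joint angles; "qvel": joint speeds; "joint_efforts": joint torques, N m; "tool_pos": TCP position; "tool_rot": TCP orientation; "contact_force": force on the tool from outside, world axes, zero at the start; "torque": the same for the moment, N m; "opening": finger opening in m.
Only numpy, scipy, OpenCV 4.12 (cv2) and the standard library are available. Lean on these libraries where they do the work, as an engineer would, in place of code of your own. Each camera call takes 0.05 s, during which the arm holds its last target. There are 200 camera calls.

## Working session

There is one attempt and no reset: what is moved stays moved. The work goes in short steps, Python scripts to look and compute and a shell command to move; the robot and the scene stay as the last step left them, time stands still between calls to the robot, and variables do not carry over. Pictures are saved under pics/ and viewed, about 12 in all and at most 16, crops included, and the job is handed in when it is done.

```bash
mkdir -p pics; ls
cat > h.py <<'E'
import numpy as np, cv2, json
from scipy.spatial.transform import Rotation as R
from cell import robot, viewer
def grab(n,f=None):
    s=robot.observe(); im=viewer.read_camera(n)
    m=viewer.camera_model(n)
    if 'pose' in m: P=np.array(m['pose'])
    else:
        T=np.eye(4); r=np.array(s['tool_rot'])
        T[:3,:3]=R.from_euler('xyz',r).as_matrix() if r.shape==(3,) else r
        T[:3,3]=s['tool_pos']; P=T@np.array(m['mount'])
    if f: cv2.imwrite('pics/'+f,im)
    return im,m,P
def toz(m,P,u,v,z):
    d=m.get('dist'); 
    c=np.array([(u-m['cx'])/m['fx'],-(v-m['cy'])/m['fy'],-1.])
    w=P[:3,:3]@c; o=P[:3,3]
    return o+w*(z-o[2])/w[2]
def proj(m,P,p):
    c=np.linalg.inv(P)@np.append(p,1); 
    return np.array([m['cx']+m['fx']*c[0]/-c[2], m['cy']+m['fy']*c[1]/c[2]])
E
python3 - <<'E'
from h import *
print(robot.observe())
for n in ['scene','side','wrist']:
    im,m,P=grab(n,n+'0.png'); print(n,m); print(P.round(3))
E
```

```text
pics
{'time': 0.0, 'qpos': array([ 1.13703956e+00,  3.42722624e-01,  1.52502963e+00, -2.05825611e-05,
        1.27538306e+00, -1.45999090e-01]), 'qvel': array([-0.00204849,  0.00010492,  0.00146392, -0.00158692,  0.00064079,
        0.00297359]), 'joint_efforts': array([-1.50034080e-03, -4.31252396e+01, -2.44221425e+01,  7.14628561e-02,
        5.61212772e-02, -1.30061912e-04]), 'tool_pos': array([0.14891903, 0.50329314, 0.4040404 ]), 'tool_rot': array([-3.14006355e+00, -2.04954468e-04,  2.85384082e+00]), 'contact_force': array([0.37379031, 0.57731402, 0.00670522]), 'torque': array([0.01468387, 0.02012991, 0.00368191]), 'opening': 0.09190676023238047}
scene {'fx': 409.86011207443545, 'fy': 409.86011207443545, 'cx': 263.61385500460534, 'cy': 187.0393103417928, 'pose': array([[ 0.51258562,  0.61001649, -0.60426472, -0.15120476],
       [-0.85856005,  0.35476605, -0.37015631, -0.46120226],
       [-0.01142885,  0.70853435,  0.70558377,  0.96330738],
       [ 0.        ,  0.        ,  0.        ,  1.        ]])}
[[ 0.513  0.61  -0.604 -0.151]
 [-0.859  0.355 -0.37  -0.461]
 [-0.011  0.70
[... 420 characters left out ...]
5  0.251 -0.392  0.145]
 [-0.465  0.491 -0.736 -0.769]
 [ 0.008  0.834  0.552  0.687]
 [ 0.     0.     0.     1.   ]]
wrist {'fx': 284.803645095595, 'fy': 284.803645095595, 'cx': 252.10162869067062, 'cy': 192.42832414389673, 'mount': array([[ 4.99196764e-04,  9.65653580e-01,  2.59832475e-01,
         6.92692446e-02],
       [ 9.99999621e-01, -2.96675639e-04, -8.18645483e-04,
        -1.23752676e-03],
       [-7.13441976e-04,  2.59832785e-01, -9.65653362e-01,
         2.07221827e-02],
       [ 0.00000000e+00,  0.00000000e+00,  0.00000000e+00,
         1.00000000e+00]])}
[[ 0.283 -0.926 -0.249  0.082]
 [ 0.959  0.274  0.074  0.522]
 [-0.001 -0.26   0.966  0.383]
 [ 0.     0.     0.     1.   ]]
```

```bash
python3 -c "
import cv2
a=cv2.imread('pics/scene0.png');cv2.imwrite('pics/s0b.png',cv2.resize(a,(800,600),interpolation=cv2.INTER_CUBIC))
a=cv2.imread('pics/side0.png');cv2.imwrite('pics/d0b.png',cv2.resize(a,(800,600),interpolation=cv2.INTER_CUBIC))"
```

```text
(no output)
```

View pics/s0b.png

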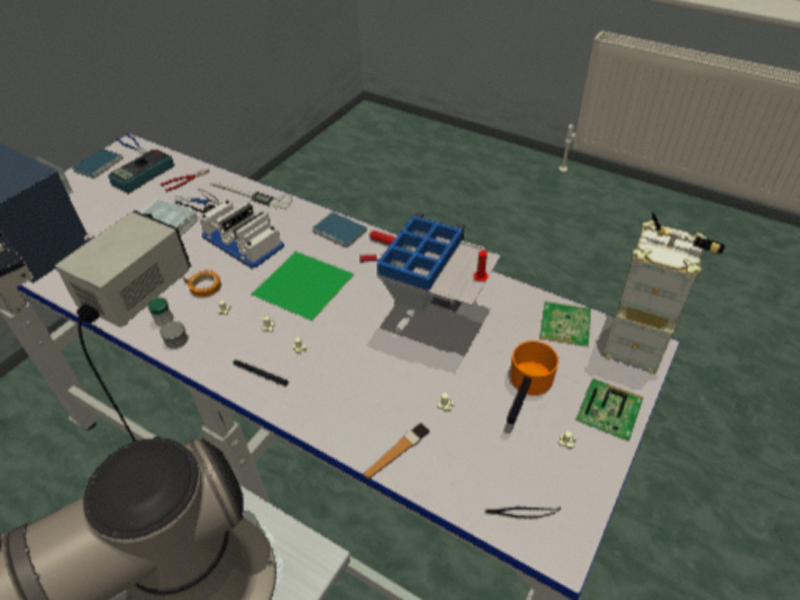

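View pics/d0b.png

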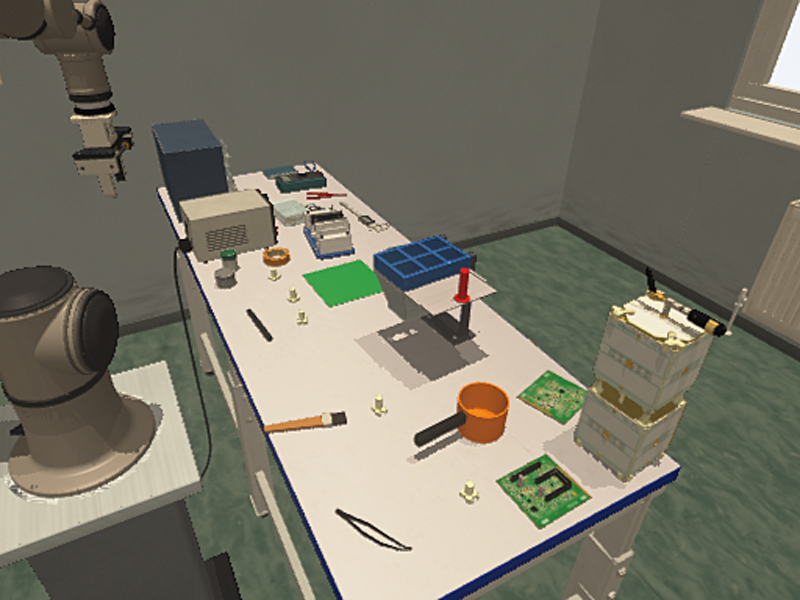

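Run:
```python
from h import *
S=cv2.imread('pics/scene0.png');D=cv2.imread('pics/side0.png')
ms=viewer.camera_model('scene');md=viewer.camera_model('side')
Ps,Pd=np.array(ms['pose']),np.array(md['pose'])
def tri(a,b):
    A=[];B=[]
    for m,P,(u,v) in((ms,Ps,a),(md,Pd,b)):
        d=toz(m,P,u,v,0)-P[:3,3];d/=np.linalg.norm(d);M=np.eye(3)-np.outer(d,d);A.append(M);B.append(M@P[:3,3])
    return np.linalg.solve(sum(A),sum(B))
k=1.5625
for a,b in [((224,307),(273,273)),((268,323),(292,295)),((299,345),(302,317)),((446,401),(379,405)),((567,438),(469,491))]:
    a=np.array(a)/k;b=np.array(b)/k
    print('pc',tri(a,b).round(3),toz(ms,Ps,*a,.015).round(3),toz(md,Pd,*b,.015).round(3))
def mask(im,lo,hi):
    h=cv2.cvtColor(im,cv2.COLOR_BGR2HSV);return cv2.inRange(h,lo,hi)
print('knob top',tri((483/k,252/k),(464,269)/np.array(k)).round(3),'bottom',tri((481/k,277/k),(461,298)/np.array(k)).round(3))
print('mat corners',[toz(ms,Ps,u/k,v/k,.002).round(3)[:2] for u,v in((298,252),(353,279),(310,319),(252,291))])
print('deck scene',[toz(ms,Ps,u/k,v/k,.196).round(3)[:2] for u,v in((378,262),(416,217),(463,232),(431,285))])
print('handle end', tri((511/k,420/k),(418/k,439/k)), 'cup rim ctr',tri((535/k,358/k),(483/k,400/k)))
c=np.vstack([S[120:260,230:370],D[140:280,230:370]]) # crops
a=cv2.resize(S[130:255,225:380],None,fx=2.58,fy=2.58,interpolation=2);b=cv2.resize(D[140:265,225:380],None,fx=2.58,fy=2.58,interpolation=2)
cv2.imwrite('pics/c1.png',np.hstack([a,b]))
```

```text
pc [0.429 0.348 0.016] [0.429 0.349 0.015] [0.43  0.351 0.015]
pc [0.44  0.241 0.014] [0.44  0.241 0.015] [0.438 0.239 0.015]
pc [0.43  0.156 0.009] [0.426 0.152 0.015] [0.428 0.148 0.015]
pc [ 0.456 -0.157  0.013] [ 0.455 -0.158  0.015] [ 0.455 -0.159  0.015]
pc [ 0.496 -0.372  0.008] [ 0.492 -0.372  0.015] [ 0.492 -0.376  0.015]
knob top [ 0.63  -0.129  0.224] bottom [ 0.629 -0.131  0.166]
mat corners [array([0.653, 0.334]), array([0.643, 0.175]), array([0.501, 0.184]), array([0.503, 0.341])]
deck scene [array([0.541, 0.033]), array([0.686, 0.04 ]), array([ 0.691, -0.059]), array([ 0.538, -0.078])]
handle end [ 0.45926212 -0.28028386  0.0446227 ] cup rim ctr [ 0.59196488 -0.26536447  0.05716499]
```

View pics/c1.png

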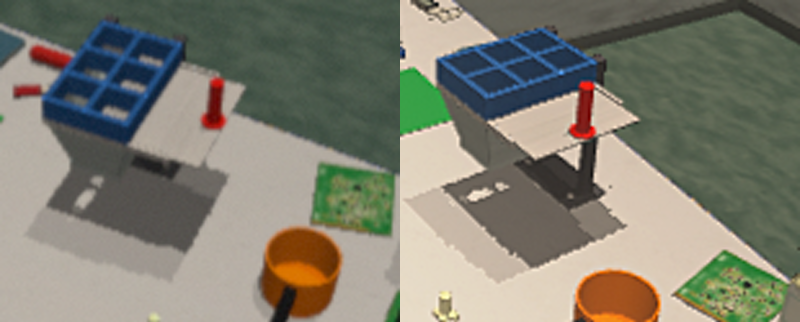

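The overview shows five pieces, the cup and the mat. The deck is near (0.614, -0.016) with a yaw of about 5-8°, and the knob is at (0.63, -0.13), so the shutter is partly open. Next I move above the deck for a close look.

```bash
R='[25,-32,4,0,0,-4]'
python3 -m creep '[[[25,-32,4,0,0,-4],[25,-32,4,0,0,-4],[25,-32,4,0,0,-4],[25,-32,4,0,0,-4],[25,-32,4,0,0,-4]]]' -1 20
python3 -m creep '[[[25,-32,4,0,0,-4],[25,-32,4,0,0,-4],[25,-32,4,0,0,-4],[25,-32,4,0,0,-4],[25,-32,4,0,0,-4]]]'
python3 -m creep '[[[25,-32,4,0,0,-4],[25,-32,4,0,0,-4],[25,-32,4,0,0,-4],[25,-32,0,0,0,-4],[0,0,0,0,0,0]]]'
python3 - <<'E'
from h import *
print(robot.observe()['tool_pos'],robot.observe()['tool_rot'],robot.observe()['time'])
im,m,P=grab('wrist','w1.png');np.save('w1P.npy',P)
E
```

```text
time: 0.57
tool_pos: [0.2721, 0.3422, 0.4217]
tool_rot: [-3.137, -0.003, 2.505]
contact_force: [1.1, -0.6, -0.1]
opening: 0.0914
time: 0.98
tool_pos: [0.3975, 0.1765, 0.442]
tool_rot: [-3.137, -0.003, 2.139]
contact_force: [-0.2, 1.0, 0.4]
opening: 0.0919
time: 1.4
tool_pos: [0.501, 0.039, 0.4542]
tool_rot: [-3.139, -0.001, 1.835]
contact_force: [-0.8, -0.6, -0.5]
opening: 0.0914
[0.50097398 0.03898233 0.45422694] [-3.13872147e+00 -8.83107197e-04  1.83522003e+00] 1.4
```

View pics/w1.png

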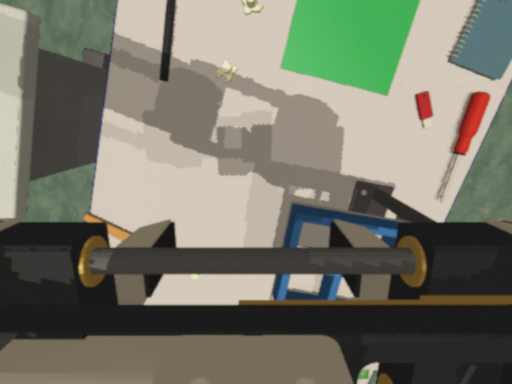

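```bash
python3 -m creep '[[[23,-34,1,0,0,-1.6],[23,-34,1,0,0,-1.6],[23,-34,1,0,0,-1.6],[23,-34,1,0,0,-1.6],[23,-34,1,0,0,-1.6]]]' 
python3 -m creep '[[[0,0,0,0,0,0],[0,0,0,0,0,0]]]'
python3 - <<'E'
from h import *
im,m,P=grab('wrist','w2.png');np.save('w2P.npy',P)
E
```

```text
time: 1.87
tool_pos: [0.6115, -0.1225, 0.4594]
tool_rot: [-3.134, -0.01, 1.71]
contact_force: [0.4, 0.4, 0.1]
opening: 0.092
time: 2.03
tool_pos: [0.6142, -0.1272, 0.4562]
tool_rot: [-3.131, -0.01, 1.705]
contact_force: [-0.2, 0.5, 0.5]
opening: 0.0918
```

View pics/w2.png

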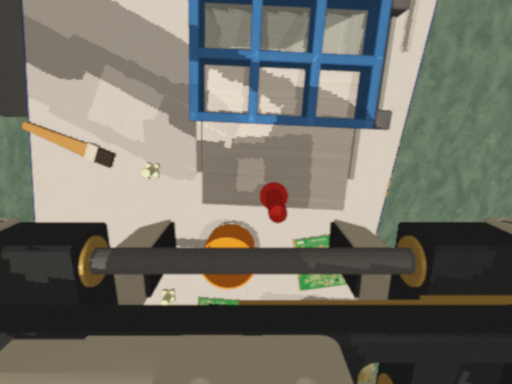

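The deck, the red knob (top at (277,213)), the cup and two pieces are all in view. I get the deck pose from the wall crossings at (255,57) and (317,60).

Run:
```python
from h import *
from scipy.optimize import least_squares
m=viewer.camera_model('wrist');P=np.load('w2P.npy');im=cv2.imread('pics/w2.png')
# blue top-face mask fit: template of deck top grid
h=cv2.cvtColor(im,cv2.COLOR_BGR2HSV);mk=cv2.inRange(h,(100,150,120),(120,255,255)).astype(float)
mk[150:]=0
mk=cv2.GaussianBlur(mk,(0,0),1.5)/255
g=[]
for x in np.arange(-.075,.0751,.003):
  for y in np.arange(-.051,.0511,.003):
    wx=any(abs(x-c)<=.004 for c in(-.072,-.024,.024,.072));wy=any(abs(y-c)<=.004 for c in(-.048,0,.048))
    g.append((x,y,1 if wx or wy else -1))
g=np.array(g)
def sc(q):
    c,s=np.cos(q[2]),np.sin(q[2]);t=0
    X=q[0]+c*g[:,0]-s*g[:,1];Y=q[1]+s*g[:,0]+c*g[:,1]
    p=np.array([proj(m,P,(a,b,.196)) for a,b in zip(X,Y)]).astype(np.float32)
    v=cv2.remap(mk.astype(np.float32),p[:,:1],p[:,1:],cv2.INTER_LINEAR)[:,0]
    ok=(p[:,1]>0)
    return -(v*g[:,2])[ok].sum()
from scipy.optimize import minimize
b=min((minimize(sc,[.614+dx,-.016+dy,.1+t],method='Nelder-Mead',options=dict(initial_simplex=[[.614+dx,-.016+dy,.1+t],[.62+dx,-.016+dy,.1+t],[.614+dx,-.01+dy,.1+t],[.614+dx,-.016+dy,.14+t]])) for dx in(-.012,0,.012) for dy in(-.012,0,.012) for t in(-.04,.04)),key=lambda r:r.fun)
print(b.x,b.fun,np.degrees(b.x[2]))
print('crossings',toz(m,P,255,57,.196),toz(m,P,317,60,.196))
print('knob',toz(m,P,277,213,.223),toz(m,P,273,192,.167))
print('cup rim',toz(m,P,228,265,.045), 'pieces',toz(m,P,151,171,.015),toz(m,P,168,296,.015))
c,s=np.cos(b.x[2]),np.sin(b.x[2])
print('spout',b.x[0]-.024*c,b.x[1]-.024*s,'shut knob',b.x[0]+.08*s,b.x[1]-.08*c)
```

```text
[ 0.62108602 -0.00959456  0.08261567] -277.20449747525424 4.733529191699337
crossings [ 0.59806356 -0.01299044  0.196     ] [ 0.64606183 -0.00871854  0.196     ]
knob [ 0.63144428 -0.12777389  0.223     ] [ 0.63129984 -0.12500052  0.167     ]
cup rim [ 0.59328103 -0.2772081   0.045     ] pieces [ 0.45991024 -0.15500022  0.015     ] [ 0.49852676 -0.36564014  0.015     ]
spout 0.5971678767011458 -0.011575078237828232 shut knob 0.6276877568154002 -0.08932169821459336
```

```bash
python3 -m creep '[[[6,0,-25,0,0,-1],[6,0,-30,0,0,-1],[5,0,-25,0,0,-0.7],[0,0,-10,0,0,0],[0,0,0,0,0,0]]]' 
python3 -m creep '[[[0,0,0,0,0,0],[0,0,0,0,0,0],[0,0,0,0,0,0],[0,0,0,0,0,0]]]' 1 25
python3 -m creep '[[[0,0,0,0,0,0],[0,0,0,0,0,0],[0,0,0,0,0,0],[0,0,0,0,0,0]]]'
```

```text
time: 2.5
tool_pos: [0.6284, -0.1179, 0.3657]
tool_rot: [-3.133, -0.01, 1.667]
contact_force: [0.2, 0.4, -0.2]
opening: 0.0916
time: 2.83
tool_pos: [0.6275, -0.1135, 0.3693]
tool_rot: [-3.135, -0.01, 1.673]
contact_force: [0.7, -0.7, -0.1]
opening: 0.0698
time: 3.17
tool_pos: [0.6275, -0.1135, 0.3726]
tool_rot: [-3.14, -0.007, 1.673]
contact_force: [-0.1, 0.8, 0.2]
opening: 0.0432
```

```bash
python3 -m creep '[[[3,-14,-6,0,0,0],[0,0,0,0,0,0]]]' 
python3 -m creep '[[[0,0,0,0,0,0],[0,0,0,0,0,0],[0,0,0,0,0,0]]]'
python3 -m creep '[[[0,0,0,0,0,0]]]'
```

```text
time: 3.33
tool_pos: [0.6307, -0.1285, 0.3667]
tool_rot: [-3.141, -0.007, 1.674]
contact_force: [0.2, -0.1, -1.4]
opening: 0.0298
time: 3.58
tool_pos: [0.6318, -0.1299, 0.3659]
tool_rot: [3.139, -0.007, 1.672]
contact_force: [0.3, 1.5, 2.3]
opening: 0.0156
time: 3.67
tool_pos: [0.6319, -0.1299, 0.3659]
tool_rot: [3.139, -0.008, 1.672]
contact_force: [-1.3, -0.2, 2.2]
opening: 0.0156
```

```bash
python3 -m creep '[[[-1,13,0,0,0,0],[-1,13,0,0,0,0],[-1,12,0,0,0,0],[0,4,0,0,0,0]]]' 
python3 -m creep '[[[0,3,0,0,0,0],[0,2,0,0,0,0]]]'
```

```text
time: 4.0
tool_pos: [0.6282, -0.0878, 0.366]
tool_rot: [3.139, 0.0, 1.67]
contact_force: [1.9, -21.4, -2.2]
opening: 0.0152
time: 4.17
tool_pos: [0.628, -0.0854, 0.3661]
tool_rot: [3.14, 0.014, 1.67]
contact_force: [1.2, -10.9, -1.9]
opening: 0.0155
```

```bash
python3 -m creep '[[[0,-2,0,0,0,0],[0,0,0,0,0,0],[0,0,0,0,0,0],[0,0,0,0,0,0]]]' -1 
python3 -m creep '[[[0,0,25,0,0,0],[0,0,30,0,0,0],[-2,-10,10,0,0,7],[-6,-15,0,0,0,7],[-6,-15,0,0,0,7]]]' 
python3 -m creep '[[[-6,-15,-2,0,0,7],[-6,-15,-2,0,0,7],[-6,-15,-2,0,0,7],[-6,-15,-2,0,0,7],[-6,-15,-2,0,0,7]]]' 
python3 -m creep '[[[-6,-15,-2,0,0,7],[-6,-15,-2,0,0,7],[-6,-15,-2,0,0,7],[-6,-15,-2,0,0,7],[-6,-15,-2,0,0,7]]]' 
python3 -m creep '[[[0,0,0,0,0,0]]]'
python3 - <<'E'
from h import *
im,m,P=grab('wrist','w3.png');np.save('w3P.npy',P)
E
```

```text
time: 4.5
tool_pos: [0.6274, -0.0842, 0.3657]
tool_rot: [-3.141, 0.013, 1.672]
contact_force: [-0.1, 0.5, 0.3]
opening: 0.0375
time: 4.92
tool_pos: [0.6131, -0.1183, 0.4322]
tool_rot: [-3.138, 0.009, 2.052]
contact_force: [0.5, -0.8, -0.9]
opening: 0.0707
time: 5.33
tool_pos: [0.5819, -0.1923, 0.4239]
tool_rot: [-3.142, 0.01, 2.676]
contact_force: [0.9, 0.2, 0.5]
opening: 0.0915
time: 5.75
tool_pos: [0.5506, -0.2673, 0.4136]
tool_rot: [3.138, 0.009, -2.982]
contact_force: [0.6, -0.4, 0.7]
opening: 0.0919
time: 5.83
tool_pos: [0.5497, -0.2691, 0.4131]
tool_rot: [3.138, 0.008, -2.978]
contact_force: [0.5, 0.2, 0.2]
opening: 0.0916
```

View pics/w3.png

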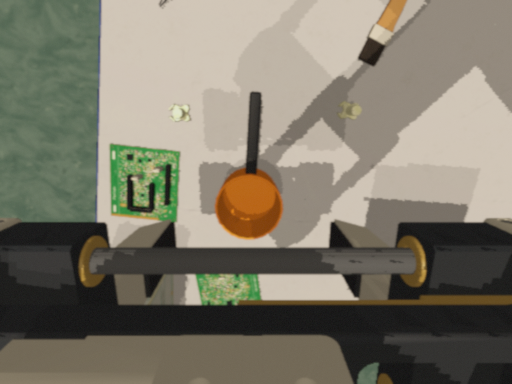

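Run:
```python
from h import *
m=viewer.camera_model('wrist');P=np.load('w3P.npy')
for n,u,v,z in[('end',256,93,.05),('near',251,170,.05),('rim',249,203,.062),('pA',179,113,.02),('pB',350,109,.02)]: print(n,toz(m,P,u,v,z).round(4))
a,b=toz(m,P,256,93,.05),toz(m,P,251,170,.05);d=b-a;print(np.degrees(np.arctan2(d[1],d[0])),np.linalg.norm(d))
```

```text
end [ 0.4585 -0.2794  0.05  ]
near [ 0.547  -0.2706  0.05  ]
rim [ 0.5853 -0.2668  0.062 ]
pA [ 0.4957 -0.3707  0.02  ]
pB [ 0.456  -0.1597  0.02  ]
5.661295928860974 0.08898276626899598
```

```bash
python3 -m creep '[[[-20,-3,-30,0,0,-2],[-20,-2,-40,0,0,-2],[-20,-2,-40,0,0,0],[0,0,-40,0,0,0],[0,0,-30,0,0,0]]]'
python3 - <<'E'
from h import *
s=robot.observe();print((np.array([.4893,-.2763,.203])-s['tool_pos'])*1000,np.degrees(-3.042-s['tool_rot'][2]))
E
```

```text
time: 6.3
tool_pos: [0.4917, -0.27, 0.2391]
tool_rot: [-3.135, 0.029, -3.073]
contact_force: [-0.6, -0.6, -0.3]
opening: 0.092
[ -2.36410133  -6.28806899 -36.09196494] 1.7872608744483671
```

```bash
python3 -m creep '[[[-4,-4,-20,0,1.6,1.5],[0,-2,-16,0,0,0],[0,0,0,0,0,0]]]' 
python3 -m creep '[[[0,0,0,0,0,0],[0,0,0,0,0,0],[0,0,0,0,0,0],[0,0,0,0,0,0],[0,0,0,0,0,0]]]' 1 35
python3 -m creep '[[[0,0,0,0,0,0],[0,0,0,0,0,0],[0,0,0,0,0,0],[0,0,0,0,0,0],[0,0,0,0,0,0]]]'
```

```text
time: 6.55
tool_pos: [0.4864, -0.271, 0.1957]
tool_rot: [3.137, -0.008, -3.055]
contact_force: [-1.0, -0.2, 0.5]
opening: 0.0917
time: 6.97
tool_pos: [0.4892, -0.269, 0.1998]
tool_rot: [3.14, -0.003, -3.06]
contact_force: [-0.7, -0.1, -0.5]
opening: 0.0631
time: 7.38
tool_pos: [0.4898, -0.2694, 0.2025]
tool_rot: [-3.14, 0.001, -3.06]
contact_force: [-0.4, -0.5, 0.3]
opening: 0.0296
```

```bash
python3 -m creep '[[[0,-6,0,0,0,1],[0,0,0,0,0,0],[0,0,0,0,0,0]]]' 
python3 -m creep '[[[0,0,0,0,0,0],[0,0,0,0,0,0],[0,0,0,0,0,0]]]'
```

```text
time: 7.63
tool_pos: [0.4897, -0.2754, 0.2024]
tool_rot: [-3.141, 0.001, -3.043]
contact_force: [0.6, 0.2, 0.4]
opening: 0.0138
time: 7.88
tool_pos: [0.4896, -0.2752, 0.2025]
tool_rot: [-3.141, 0.001, -3.044]
contact_force: [-0.6, -0.5, 0.1]
opening: 0.0139
```

```bash
python3 -m creep '[[[0,0,12,0,0,0],[0,20,0,0,0,0],[1,30,0,0,0,0],[1,35,0,0,0,0],[0,30,0,0,0,0]]]' 
python3 -m creep '[[[0,20,-2,0,0,0],[0,20,-2,0,0,0],[0,20,-1,0,0,0],[0,15,0,0,0,0]]]'
python3 - <<'E'
from h import *
s=robot.observe();print((np.array([.4927,-.0219,.203])-s['tool_pos'])*1000,np.degrees(-3.044-s['tool_rot'][2]))
E
```

```text
time: 8.3
tool_pos: [0.4908, -0.1618, 0.2139]
tool_rot: [-3.139, 0.001, -3.053]
contact_force: [-0.5, 0.1, -1.0]
opening: 0.0138
time: 8.63
tool_pos: [0.489, -0.0796, 0.208]
tool_rot: [-3.141, -0.003, -3.051]
contact_force: [0.6, -0.6, -1.0]
opening: 0.0134
[ 3.67800696 57.70390461 -4.96062813] 0.4269140752298734
```

```bash
python3 -m creep '[[[1,20,0,0,0,0],[1,20,0,0,0,0],[1,16,0,0,0,0],[0,0,0,0,0,0]]]'
python3 - <<'E'
from h import *
s=robot.observe();print((np.array([.4927,-.0219,.203])-s['tool_pos'])*1000,np.degrees(-3.044-s['tool_rot'][2]))
E
```

```text
time: 8.97
tool_pos: [0.4905, -0.0177, 0.207]
tool_rot: [3.14, -0.007, -3.049]
contact_force: [-0.5, -1.4, -0.9]
opening: 0.0139
[ 2.21479672 -4.16471684 -4.0402956 ] 0.29062698395404374
```

```bash
python3 -m creep '[[[2,-4,-3,0,-0.4,0],[0,0,-2,0,0,0],[0,0,0,0,0,0]]]' 
python3 -m creep '[[[0,0,0,0,0,0],[0,0,0,0,0,0],[0,0,0,0,0,0],[0,0,0,0,0,0]]]' -1
python3 - <<'E'
from h import *
s=robot.observe();print((np.array([.4927,-.0219,.203])-s['tool_pos'])*1000,np.degrees(-3.044-s['tool_rot'][2]))
a,_,_=grab('scene');b,_,_=grab('side')
cv2.imwrite('pics/v4.png',np.hstack([cv2.resize(x,None,fx=2,fy=2,interpolation=2) for x in(a[130:330,180:380],b[130:330,180:380])]))
E
```

```text
time: 9.22
tool_pos: [0.4925, -0.0221, 0.2019]
tool_rot: [3.141, 0.001, -3.047]
contact_force: [-1.8, 3.8, 5.6]
opening: 0.0136
time: 9.55
tool_pos: [0.4929, -0.0252, 0.2017]
tool_rot: [3.142, 0.002, -3.051]
contact_force: [-0.4, 0.8, -0.3]
opening: 0.0362
[-0.19447413  3.30230443  1.28156108] 0.41195826147992093
```

View pics/v4.png

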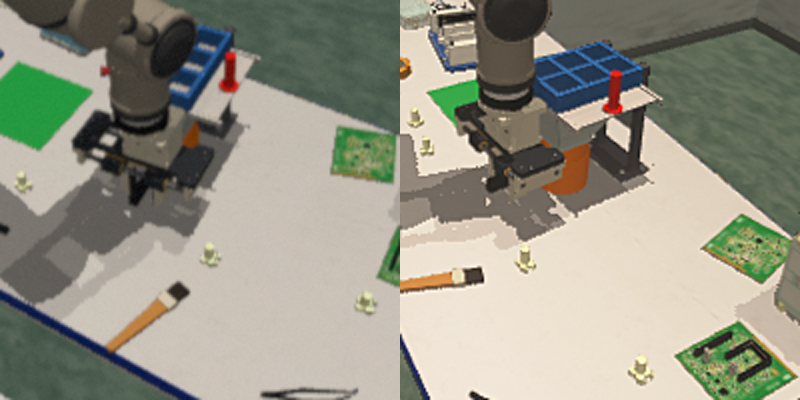

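```bash
cat > loc.py <<'E'
from h import *
import sys
def blobs(f=None,z=.007,ztop=.029,vmax=225):
    im,m,P=grab('wrist',f); h=cv2.cvtColor(im,cv2.COLOR_BGR2HSV).astype(int)
    b,g,r=[im[...,i].astype(int) for i in range(3)]
    mk=(((r+g)/2-b>22)&(np.abs(r-g)<28)&(g>=r-14)&(g>70)).astype(np.uint8)
    mk[vmax:]=0
    mk=cv2.morphologyEx(mk,cv2.MORPH_CLOSE,np.ones((3,3),np.uint8))
    out=[]
    for c in cv2.findContours(mk,cv2.RETR_EXTERNAL,cv2.CHAIN_APPROX_NONE)[0]:
        if cv2.contourArea(c)<60: continue
        w=np.array([toz(m,P,u,v,z)[:2] for u,v in c[:,0]])*1000
        (cx,cy),(a,bb),an=cv2.minAreaRect(w.astype(np.float32))
        if max(a,bb)>70: continue
        print('blob ctr',np.round([cx,cy],1),'size',np.round([a,bb],1),'ang',round((an+45)%90-45,1),'px',c[:,0].mean(0).round(),'area',cv2.contourArea(c))
    return im,m,P
if __name__=='__main__':
    s=robot.observe();print(s['time'],s['tool_pos'].round(4),s['tool_rot'].round(3))
    im,m,P=blobs(sys.argv[1]); np.save('P.npy',P)
E
python3 -m creep '[[[0,2,20,0,0,0],[0,2,35,0,0,0],[0,-15,35,0,0,0],[0,-30,30,0,0,0],[0,-35,10,0,0,0]]]'
python3 -m creep '[[[0,-35,0,0,0,0],[0,-20,0,0,0,0],[0,0,0,0,0,0]]]'
python3 loc.py w5.png
```

```text
time: 10.07
tool_pos: [0.4904, -0.0982, 0.3332]
tool_rot: [3.137, -0.009, -3.044]
contact_force: [2.3, -1.1, 0.5]
opening: 0.0769
time: 10.32
tool_pos: [0.4907, -0.1602, 0.3386]
tool_rot: [-3.138, 0.001, -3.046]
contact_force: [-0.7, 0.4, 0.0]
opening: 0.0912
10.3167 [ 0.4907 -0.1602  0.3386] [-3.138e+00  1.000e-03 -3.046e+00]
blob ctr [511.5 127.4] size [ 7.4 28.9] ang 5.5 px [500. 221.] area 118.5
blob ctr [ 495.9 -374.9] size [23.5 35.8] ang 5.5 px [ 61. 166.] area 541.0
blob ctr [ 456.2 -157.7] size [22.7 27. ] ang 5.2 px [259. 150.] area 389.0
blob ctr [ 364.5 -140.7] size [27.9 18.2] ang -18.8 px [285.  59.] area 434.0
```

View pics/w5.png

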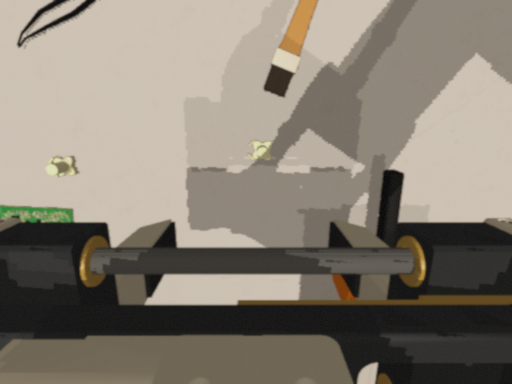

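```bash
python3 -m creep '[[[-18,1,-30,0,0,0],[-17,1,-30,0,0,0],[0,0,-30,0,0,0],[0,0,-30,0,0,0],[0,0,0,0,0,0]]]' 0.1
python3 - <<'E'
from h import *
s=robot.observe();print((np.array([.456,-.158,.187])-s['tool_pos'])*1000,s['tool_rot'])
E
```

```text
time: 10.78
tool_pos: [0.4533, -0.1525, 0.2161]
tool_rot: [-3.139, 0.004, -3.046]
contact_force: [-1.5, 0.2, 0.1]
opening: 0.0632
[  2.67576777  -5.52256223 -29.11181316] [-3.13899803  0.00445433 -3.04621655]
```

```bash
python3 -m creep '[[[3,-5,-15,0,0,0],[0,-1,-14,0,0,0],[0,0,0,0,0,0]]]'
python3 -m creep '[[[0,0,0,0,0,0],[0,0,0,0,0,0],[0,0,0,0,0,0],[0,0,0,0,0,0],[0,0,0,0,0,0]]]' 1 20
python3 - <<'E'
from h import *
s=robot.observe();print((np.array([.456,-.158,.187])-s['tool_pos'])*1000,s['tool_rot'],s['opening'])
E
```

```text
time: 11.03
tool_pos: [0.4569, -0.1556, 0.1873]
tool_rot: [-3.141, 0.002, -3.043]
contact_force: [0.3, -0.1, -0.2]
opening: 0.0437
time: 11.45
tool_pos: [0.4587, -0.1541, 0.1924]
tool_rot: [-3.139, 0.007, -3.041]
contact_force: [-0.6, -0.4, -0.4]
opening: 0.0125
[-2.69661184 -3.91952919 -5.3850282 ] [-3.13887034  0.00672428 -3.04084335] 0.012544571951780612
```

```bash
python3 -m creep '[[[0,0,20,0,0,0],[0,0,35,0,0,0],[0,5,40,0,0,0],[5,20,40,0,0,0],[10,25,38,0,0,0]]]'
python3 -m creep '[[[25,30,38,0,0,0],[35,20,18,0,0,0],[35,10,0,0,0,0],[35,5,0,0,0,0],[35,5,0,0,0,0]]]'
python3 - <<'E'
from h import *
s=robot.observe();print((np.array([.6708,-.0295,.412])-s['tool_pos'])*1000,s['tool_rot'],s['opening'])
E
```

```text
time: 11.87
tool_pos: [0.4687, -0.1089, 0.3594]
tool_rot: [3.138, -0.005, -3.046]
contact_force: [1.5, -0.8, -0.6]
opening: 0.0118
time: 12.28
tool_pos: [0.6248, -0.0411, 0.4222]
tool_rot: [-3.138, 0.016, -3.047]
contact_force: [0.9, -0.6, 0.1]
opening: 0.0119
[ 46.0472696   11.57001155 -10.19121755] [-3.13848954  0.01559367 -3.04666802] 0.011936646970030503
```

```bash
python3 -m creep '[[[23,6,0,0,0.9,0],[22,6,-4,0,0,0],[0,0,0,0,0,0]]]'
python3 - <<'E'
from h import *
s=robot.observe();print((np.array([.6708,-.0295,.380])-s['tool_pos'])*1000,s['tool_rot'],s['opening'])
E
```

```text
time: 12.53
tool_pos: [0.6753, -0.0263, 0.4186]
tool_rot: [-3.14, 0.004, -3.044]
contact_force: [-0.3, -1.6, -1.1]
opening: 0.0119
[ -4.54859832  -3.20274138 -38.57959702] [-3.13967267  0.00383367 -3.04440129] 0.011910669285093607
```

```bash
python3 -m creep '[[[-4,-3,-10,0,0,0],[-1,-1,-10,0,0,0]]]'
python3 - <<'E'
from h import *
s=robot.observe();print((np.array([.6708,-.0295,.380])-s['tool_pos'])*1000,s['tool_rot'],s['opening'])
E
```

```text
time: 12.7
tool_pos: [0.671, -0.0296, 0.3996]
tool_rot: [-3.139, 0.007, -3.043]
contact_force: [0.0, -0.9, -0.9]
opening: 0.0115
[ -0.15767587   0.09061251 -19.58249874] [-3.13877645  0.00697163 -3.04281018] 0.011511656006586563
```

```bash
python3 -m creep '[[[-1,0,-10,0,0,0],[0,0,-9,0,0,0]]]'
python3 -m creep '[[[0,0,0,0,0,0],[0,0,0,0,0,0],[0,0,0,0,0,0]]]' 0.3
python3 -m creep '[[[0,0,20,0,0,0],[-3,4,25,0,0,0]]]'
```

```text
time: 12.87
tool_pos: [0.6686, -0.03, 0.38]
tool_rot: [-3.139, 0.007, -3.043]
contact_force: [0.1, 1.0, 0.3]
opening: 0.012
time: 13.12
tool_pos: [0.6669, -0.0306, 0.3783]
tool_rot: [-3.14, 0.002, -3.044]
contact_force: [0.0, -0.1, 1.0]
opening: 0.0272
time: 13.28
tool_pos: [0.6633, -0.0274, 0.4196]
tool_rot: [3.141, -0.007, -3.046]
contact_force: [0.7, -0.1, 0.8]
opening: 0.0318
```

```bash
python3 -m creep '[[[-14,-36,3,0,0,0],[-14,-38,0,0,0,0],[-14,-38,0,0,0,0],[-14,-38,-10,0,0,0],[-14,-36,-20,0,0,0]]]' 0
python3 -m creep '[[[-14,-36,-20,0,0,0],[-14,-36,-20,0,0,0],[-14,-36,-10,0,0,0],[-14,-36,-10,0,0,0],[0,0,0,0,0,0]]]'
python3 loc.py w6.png
```

```text
time: 13.7
tool_pos: [0.5931, -0.2089, 0.4084]
tool_rot: [-3.133, 0.019, -3.03]
contact_force: [0.0, -0.4, -0.9]
opening: 0.0461
time: 14.12
tool_pos: [0.5313, -0.3607, 0.3504]
tool_rot: [-3.127, 0.022, -3.036]
contact_force: [0.1, -0.5, -0.4]
opening: 0.0455
14.1167 [ 0.5313 -0.3607  0.3504] [-3.127  0.022 -3.036]
blob ctr [560.  -68.4] size [ 7.7 33.4] ang 6.4 px [499. 221.] area 139.0
blob ctr [ 625.  -655.7] size [ 9.2 26.2] ang 6.4 px [  9. 221.] area 108.5
blob ctr [ 567.7 -456.7] size [31.1 67.2] ang -31.5 px [175. 191.] area 70.0
blob ctr [ 495.6 -374.5] size [23.3 27.1] ang 11.0 px [249. 139.] area 401.0
blob ctr [ 364.8 -140. ] size [28.2 15.9] ang -13.5 px [496.  32.] area 437.5
```

```bash
python3 -m creep '[[[-18,-6,-30,0.8,1.2,0],[-17,-5,-35,0,0,0],[0,0,-35,0,0,0],[0,0,-30,0,0,0],[0,0,0,0,0,0]]]' 0.2
python3 - <<'E'
from h import *
s=robot.observe();print((np.array([.496,-.373,.187])-s['tool_pos'])*1000,s['tool_rot'],s['opening'])
E
```

```text
time: 14.58
tool_pos: [0.4979, -0.3686, 0.2258]
tool_rot: [-3.134, 0.017, -3.036]
contact_force: [0.3, 1.8, -0.6]
opening: 0.0366
[ -1.8677501   -4.43927583 -38.77280942] [-3.13363138  0.01660794 -3.03621506] 0.03656118298757403
```

```bash
python3 -m creep '[[[-2,-4,-20,0.4,0.9,0],[0,-1,-19,0,0,0]]]'
python3 -m creep '[[[0,0,-2,0,0,0],[0,0,0,0,0,0],[0,0,0,0,0,0],[0,0,0,0,0,0]]]' 1 20
python3 - <<'E'
from h import *
s=robot.observe();print((np.array([.496,-.373,.187])-s['tool_pos'])*1000,s['tool_rot'],s['opening'])
E
```

```text
time: 14.75
tool_pos: [0.4985, -0.3732, 0.1919]
tool_rot: [-3.136, 0.007, -3.034]
contact_force: [0.7, -0.8, -0.6]
opening: 0.0369
time: 15.08
tool_pos: [0.5015, -0.3719, 0.1947]
tool_rot: [-3.134, 0.01, -3.031]
contact_force: [0.2, 0.0, 0.4]
opening: 0.0149
[-5.53288717 -1.11205479 -7.65401865] [-3.13358171  0.0102578  -3.03126852] 0.014906804996530607
```

```bash
python3 -m creep '[[[-5,-1,-7,0,0.5,0],[0,0,0,0,0,0]]]' 0.6
python3 -m creep '[[[0,0,0,0,0,0],[0,0,0,0,0,0],[0,0,0,0,0,0]]]' 1 20
python3 - <<'E'
from h import *
s=robot.observe();print((np.array([.496,-.373,.187])-s['tool_pos'])*1000,s['tool_rot'],s['opening'])
E
```

```text
time: 15.25
tool_pos: [0.4972, -0.373, 0.1906]
tool_rot: [-3.13, 0.004, -3.03]
contact_force: [-0.0, 0.3, -0.5]
opening: 0.0182
time: 15.5
tool_pos: [0.4972, -0.3734, 0.192]
tool_rot: [-3.129, 0.006, -3.031]
contact_force: [0.4, 0.8, -0.2]
opening: 0.0115
[-1.22029277  0.35477712 -5.04628353] [-3.12876522  0.00558952 -3.03067027] 0.011503753022236789
```

```bash
python3 -m creep '[[[0,0,20,0,0,0],[0,0,35,0,0,0],[3,15,38,0,0,0],[8,25,36,0,0,0],[8,30,28,0,0,0]]]'
python3 -m creep '[[[9,30,28,0,0,0],[9,30,28,0,0,0],[9,38,18,0,0,0],[9,38,0,0,0,0],[8,38,0,0,0,0]]]'
python3 -m creep '[[[8,35,0,0.6,0,0],[8,35,0,0,0,0],[0,20,0,0,0,0],[0,0,0,0,0,0]]]'
python3 - <<'E'
from h import *
s=robot.observe();print((np.array([.5752,-.0375,.380])-s['tool_pos'])*1000,s['tool_rot'],s['opening'])
E
```

```text
time: 15.92
tool_pos: [0.5121, -0.3059, 0.3447]
tool_rot: [-3.14, -0.006, -3.039]
contact_force: [0.4, 0.4, -0.3]
opening: 0.0117
time: 16.33
tool_pos: [0.5548, -0.1322, 0.4278]
tool_rot: [-3.132, 0.008, -3.045]
contact_force: [0.5, 0.9, -0.3]
opening: 0.0114
time: 16.67
tool_pos: [0.5711, -0.031, 0.4303]
tool_rot: [3.139, 0.013, -3.039]
contact_force: [-0.4, -0.3, -1.1]
opening: 0.0114
[  4.06616815  -6.50038164 -50.25722217] [ 3.13947625  0.01330981 -3.03910414] 0.011427863663003527
```

```bash
python3 -m creep '[[[4,-6,-12,0,0.7,0],[0,0,-16,0,0,0]]]'
python3 - <<'E'
from h import *
s=robot.observe();print((np.array([.5752,-.0375,.380])-s['tool_pos'])*1000,s['tool_rot'],s['opening'])
E
```

```text
time: 16.83
tool_pos: [0.5758, -0.0366, 0.4044]
tool_rot: [3.141, 0.007, -3.035]
contact_force: [-0.9, 0.2, -1.2]
opening: 0.0114
[ -0.56150735  -0.92200724 -24.43752632] [ 3.14106778  0.00676024 -3.0353116 ] 0.011426640415163546
```

```bash
python3 -m creep '[[[-1,-1,-12,0,0,0],[-1,0,-11,0,0,0]]]'
python3 -m creep '[[[0,0,0,0,0,0],[0,0,0,0,0,0],[0,0,0,0,0,0]]]' 0.3
python3 -m creep '[[[0,0,20,0,0,0],[-3,4,25,0,0,0]]]'
```

```text
time: 17.0
tool_pos: [0.5739, -0.0407, 0.3782]
tool_rot: [-3.142, 0.004, -3.037]
contact_force: [-0.5, 0.7, -0.6]
opening: 0.0117
time: 17.25
tool_pos: [0.5737, -0.0447, 0.3743]
tool_rot: [3.139, -0.003, -3.042]
contact_force: [-0.2, 0.6, 1.0]
opening: 0.0267
time: 17.42
tool_pos: [0.5705, -0.0432, 0.4158]
tool_rot: [3.136, -0.012, -3.045]
contact_force: [0.5, -0.2, 0.8]
opening: 0.0319
```

```bash
python3 -m creep '[[[-15,28,5,0,0,0],[-18,34,0,0,-0.7,0],[-18,34,-5,0,0,0],[-18,34,-20,0,0,0],[-18,34,-20,0,0,0]]]' 0
python3 -m creep '[[[-17,30,-20,0,0,0],[0,0,-15,0,0,0],[0,0,0,0,0,0]]]'
python3 loc.py w7.png
python3 - <<'E'
from h import *
a,_,_=grab('scene');cv2.imwrite('pics/v7.png',np.hstack([cv2.resize(a[125:225,215:345],(520,400),interpolation=2),cv2.resize(cv2.imread('pics/w7.png')[0:225,150:350],(280,315))[:400].copy() if 0 else cv2.resize(cv2.imread('pics/w7.png')[60:210,180:320],(280,400))]))
E
```

```text
time: 17.83
tool_pos: [0.4858, 0.1145, 0.3867]
tool_rot: [-3.139, 0.026, -3.061]
contact_force: [0.5, 0.2, -0.3]
opening: 0.0463
time: 18.08
tool_pos: [0.4646, 0.149, 0.35]
tool_rot: [-3.139, 0.024, -3.057]
contact_force: [-0.6, -0.6, 0.6]
opening: 0.0459
18.0833 [0.4646 0.149  0.35  ] [-3.139  0.024 -3.057]
blob ctr [501.1 448.5] size [ 6.5 33. ] ang 4.9 px [498. 222.] area 130.0
blob ctr [ 551.2 -141. ] size [ 7.8 23.7] ang 4.9 px [  8. 221.] area 90.5
blob ctr [432.8 357.3] size [29.6 33.1] ang 24.9 px [438. 160.] area 518.0
blob ctr [443.4 244.6] size [28.5 24.7] ang 32.4 px [339. 160.] area 402.5
blob ctr [430.6 154.4] size [27.4 23.7] ang -19.3 px [261. 141.] area 390.0
```

View pics/v7.png

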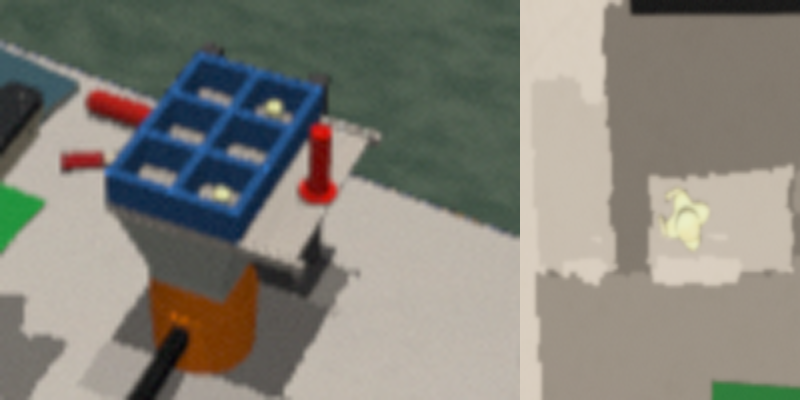

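```bash
python3 -m creep '[[[-18,3,-30,0,1.3,0],[-17,2,-35,0,0,0],[0,0,-35,0,0,0],[0,0,-30,0,0,0],[0,0,0,0,0,0]]]' 0.2
python3 - <<'E'
from h import *
s=robot.observe();print((np.array([.430,.154,.187])-s['tool_pos'])*1000,s['tool_rot'],s['opening'])
E
```

```text
time: 18.6
tool_pos: [0.4373, 0.1485, 0.2273]
tool_rot: [3.141, 0.027, -3.068]
contact_force: [-1.3, -0.4, -0.6]
opening: 0.037
[ -7.34258572   5.51797086 -40.3003519 ] [ 3.14080506  0.02739508 -3.06754026] 0.03695053615423222
```

```bash
python3 -m creep '[[[-7,5,-15,0,1.5,0],[-1,1,-18,0,0,0],[0,0,-7,0,0,0]]]'
python3 - <<'E'
from h import *
s=robot.observe();print((np.array([.430,.154,.187])-s['tool_pos'])*1000,s['tool_rot'],s['opening'])
E
```

```text
time: 18.85
tool_pos: [0.435, 0.1522, 0.1915]
tool_rot: [3.138, 0.01, -3.073]
contact_force: [-0.4, -0.4, 0.2]
opening: 0.037
[-5.04433735  1.7781325  -4.47366301] [ 3.13835069  0.00994554 -3.07302193] 0.037017504752504544
```

```bash
python3 -m creep '[[[-6,2,-6,0,0.6,0]]]' 1 20
python3 -m creep '[[[-1,0,-1,0,0,0],[0,0,-1,0,0,0],[0,0,0,0,0,0],[0,0,0,0,0,0],[0,0,0,0,0,0]]]'
python3 - <<'E'
from h import *
s=robot.observe();print((np.array([.430,.154,.187])-s['tool_pos'])*1000,s['tool_rot'],s['opening'])
E
```

```text
time: 18.93
tool_pos: [0.4313, 0.1536, 0.1867]
tool_rot: [3.137, 0.003, -3.075]
contact_force: [0.6, -0.4, -0.2]
opening: 0.0334
time: 19.35
tool_pos: [0.4323, 0.153, 0.1886]
tool_rot: [3.137, 0.009, -3.076]
contact_force: [-0.3, -0.1, -0.7]
opening: 0.0116
[-2.28860612  0.9826862  -1.64126827] [ 3.1367369   0.00873289 -3.07634985] 0.011636343880705025
```

```bash
python3 -m creep '[[[0,0,20,0,0,0],[0,0,35,0,0,4],[2,0,40,0,0,5],[5,-5,40,0,0,5],[10,-10,38,0,0,5]]]'
python3 -m creep '[[[15,-15,38,0,0,5],[30,-20,25,0,0,0],[35,-20,0,0,0,0],[35,-20,0,0,0,0],[35,-20,0,0,0,0]]]'
python3 -m creep '[[[30,-12,0,0,0,0],[30,-10,0,0,0,0],[0,0,0,0,0,0]]]'
python3 - <<'E'
from h import *
s=robot.observe();print((np.array([.6669,.0183,.380])-s['tool_pos'])*1000,s['tool_rot'],s['opening'])
E
```

```text
time: 19.77
tool_pos: [0.4448, 0.1381, 0.3628]
tool_rot: [3.136, -0.009, -2.731]
contact_force: [1.9, 0.7, 0.1]
opening: 0.0117
time: 20.18
tool_pos: [0.5907, 0.0447, 0.4402]
tool_rot: [-3.137, 0.012, -2.626]
contact_force: [0.8, 0.3, 0.3]
opening: 0.0114
time: 20.43
tool_pos: [0.6569, 0.0166, 0.4401]
tool_rot: [-3.133, 0.015, -2.631]
contact_force: [-0.9, -0.7, -0.9]
opening: 0.0116
[  9.99923453   1.74396682 -60.09171305] [-3.13344659  0.01459464 -2.63061866] 0.011572270260180158
```

```bash
python3 -m creep '[[[9,1,-15,0,1,0],[1,0,-22,0,0,0]]]'
python3 - <<'E'
from h import *
s=robot.observe();print((np.array([.6669,.0183,.380])-s['tool_pos'])*1000,s['tool_rot'],s['opening'])
E
```

```text
time: 20.6
tool_pos: [0.6686, 0.0162, 0.4065]
tool_rot: [-3.137, 0.006, -2.633]
contact_force: [-0.2, -0.0, -0.7]
opening: 0.0119
[ -1.70299217   2.1095654  -26.47877715] [-3.13746522  0.00574197 -2.63257415] 0.01189001265141797
```

```bash
python3 -m creep '[[[-2,2,-13,0,0,0],[0,1,-12,0,0,0]]]'
python3 -m creep '[[[0,0,0,0,0,0],[0,0,0,0,0,0],[0,0,1,0,0,0]]]' 0.3
python3 -m creep '[[[0,0,20,0,0,0],[-3,4,25,0,0,-6]]]'
```

```text
time: 20.77
tool_pos: [0.6664, 0.0189, 0.3785]
tool_rot: [-3.139, 0.003, -2.633]
contact_force: [0.3, -0.1, -0.4]
opening: 0.0115
time: 21.02
tool_pos: [0.6652, 0.0196, 0.377]
tool_rot: [3.14, -0.002, -2.632]
contact_force: [0.6, -0.5, -0.3]
opening: 0.0269
time: 21.18
tool_pos: [0.6616, 0.0233, 0.4196]
tool_rot: [3.136, -0.009, -2.737]
contact_force: [0.1, 0.1, 0.9]
opening: 0.0318
```

```bash
python3 -m creep '[[[-24,30,3,0,0,-6],[-26,32,0,0,0,-6],[-26,32,0,0,0,-6],[-26,32,-10,0,0,0],[-26,32,-20,0,0,0]]]' 0
python3 -m creep '[[[-26,32,-20,0,0.7,0],[-25,32,-20,0,0.7,0],[0,0,-8,0,0,0],[0,0,0,0,0,0]]]'
python3 loc.py w8.png
```

```text
time: 21.6
tool_pos: [0.5353, 0.1761, 0.4103]
tool_rot: [3.14, 0.022, -3.084]
contact_force: [1.1, 0.9, 0.1]
opening: 0.0458
time: 21.93
tool_pos: [0.4811, 0.2411, 0.3691]
tool_rot: [3.135, 0.003, -3.077]
contact_force: [1.1, -0.5, -0.3]
opening: 0.0457
21.9333 [0.4811 0.2411 0.3691] [ 3.135e+00  3.000e-03 -3.077e+00]
blob ctr [522.4 560.9] size [ 8.2 36.6] ang 3.6 px [498. 221.] area 141.0
blob ctr [561.6 -61.2] size [ 8.1 25.6] ang 3.6 px [  9. 221.] area 96.0
blob ctr [443.8 244.8] size [27.4 23.6] ang 27.7 px [256. 143.] area 349.0
blob ctr [434.2 355.9] size [28.4 25.8] ang 24.4 px [350. 141.] area 394.5
```

```bash
python3 -m creep '[[[-18,2,-35,0,0,0],[-17,2,-38,0,0.7,0],[0,0,-38,0,0.5,0],[0,0,-30,0,0,0],[0,0,0,0,0,0]]]' 0.2
python3 - <<'E'
from h import *
s=robot.observe();print((np.array([.4435,.2445,.187])-s['tool_pos'])*1000,s['tool_rot'],s['opening'])
E
```

```text
time: 22.4
tool_pos: [0.4516, 0.2424, 0.2348]
tool_rot: [3.128, 0.007, -3.082]
contact_force: [-0.5, -0.9, -0.2]
opening: 0.0371
[ -8.08036883   2.10007961 -47.75952878] [ 3.12789828  0.0065843  -3.08242026] 0.0370936938972474
```

```bash
python3 -m creep '[[[-8,2,-18,-0.8,0.5,0],[-1,1,-20,0,0,0],[-1,0,-11,0,0.3,0]]]'
python3 - <<'E'
from h import *
s=robot.observe();print((np.array([.4435,.2445,.187])-s['tool_pos'])*1000,s['tool_rot'],s['opening'])
E
```

```text
time: 22.65
tool_pos: [0.4477, 0.2442, 0.1909]
tool_rot: [3.139, 0.003, -3.087]
contact_force: [0.2, 0.5, -0.2]
opening: 0.0367
[-4.15046951  0.33228602 -3.89225143] [ 3.13860476  0.00343944 -3.08706852] 0.03665132943082177
```

```bash
python3 -m creep '[[[-5,0,-5,0,0,0]]]' 1 20
python3 -m creep '[[[-1,0,-1,0,0,0],[0,0,-1,0,0,0],[0,0,0,0,0,0],[0,0,0,0,0,0],[0,0,0,0,0,0]]]'
python3 - <<'E'
from h import *
s=robot.observe();print((np.array([.4435,.2445,.187])-s['tool_pos'])*1000,s['tool_rot'],s['opening'])
E
```

```text
time: 22.73
tool_pos: [0.4444, 0.2438, 0.1865]
tool_rot: [3.138, 0.005, -3.088]
contact_force: [-0.1, 0.1, 0.2]
opening: 0.0332
time: 23.15
tool_pos: [0.4459, 0.2434, 0.1891]
tool_rot: [3.136, 0.012, -3.09]
contact_force: [0.2, 0.7, 0.6]
opening: 0.0119
[-2.36742888  1.08155369 -2.10216912] [ 3.13595723  0.01224475 -3.09025361] 0.011853098404947
```

```bash
python3 -m creep '[[[0,0,20,0,0,0],[0,0,35,0,0,-4],[2,-5,40,0,0,-5],[5,-10,40,0,0,-5],[10,-15,38,0,0,-5]]]'
python3 -m creep '[[[15,-25,38,0,0,-4],[22,-30,25,0,0,0],[25,-30,0,0,0,0],[25,-30,0,0,0,0],[25,-30,0,0,0,0]]]'
python3 -m creep '[[[22,-25,0,0,0,0],[15,-20,0,0,0,0],[0,0,0,0,0,0]]]'
python3 - <<'E'
from h import *
s=robot.observe();print((np.array([.6190,.0143,.380])-s['tool_pos'])*1000,s['tool_rot'],s['opening'])
print(R.from_euler('xyz',s['tool_rot']).as_matrix()[:,2])
E
```

```text
time: 23.57
tool_pos: [0.4585, 0.2139, 0.3617]
tool_rot: [3.141, -0.003, 2.853]
contact_force: [1.1, 1.3, -0.9]
opening: 0.0116
time: 23.98
tool_pos: [0.5654, 0.0738, 0.4344]
tool_rot: [3.128, 0.018, 2.784]
contact_force: [1.0, 1.1, 0.8]
opening: 0.012
time: 24.23
tool_pos: [0.6064, 0.0203, 0.4363]
tool_rot: [3.129, 0.024, 2.778]
contact_force: [0.2, 0.4, -0.0]
opening: 0.0122
[ 12.57216948  -6.0452877  -56.34555139] [3.12884132 0.0244146  2.77802499] 0.012187231614836924
[ 0.02734899  0.00323698 -0.99962071]
```

```bash
python3 -m creep '[[[11,-5,-15,-0.2,1.5,0],[1,-1,-18,0,0,0]]]'
python3 - <<'E'
from h import *
s=robot.observe();print((np.array([.6190,.0143,.380])-s['tool_pos'])*1000,s['tool_rot'],s['opening'])
print(R.from_euler('xyz',s['tool_rot']).as_matrix()[:,2])
E
```

```text
time: 24.4
tool_pos: [0.6192, 0.0127, 0.4072]
tool_rot: [3.139, 0.008, 2.775]
contact_force: [-0.1, 0.1, -0.7]
opening: 0.0117
[ -0.15828377   1.57557271 -27.22185882] [3.13945901 0.00826174 2.77539342] 0.0117124401974593
[ 8.47783459e-03 -9.66059675e-04 -9.99963596e-01]
```

```bash
python3 -m creep '[[[-1,1,-13,0,0,0],[0,1,-13,0,0,0]]]'
python3 -m creep '[[[0,0,0,0,0,0],[0,0,0,0,0,0],[0,0,1,0,0,0]]]' 0.3
python3 -m creep '[[[0,0,20,0,0,0],[-3,4,25,0,0,6]]]'
```

```text
time: 24.57
tool_pos: [0.6179, 0.0146, 0.3802]
tool_rot: [3.139, 0.008, 2.774]
contact_force: [-0.8, 0.3, 0.1]
opening: 0.0115
time: 24.82
tool_pos: [0.6165, 0.0162, 0.3793]
tool_rot: [3.14, 0.002, 2.776]
contact_force: [0.2, 0.3, -0.4]
opening: 0.0271
time: 24.98
tool_pos: [0.6128, 0.0204, 0.4223]
tool_rot: [-3.141, -0.005, 2.88]
contact_force: [0.1, -0.2, 0.8]
opening: 0.0318
```

```bash
python3 -m creep '[[[-14,34,3,0,0,6],[-15,36,0,0,0,6],[-15,36,0,0,0.5,2],[-15,36,-10,0,0.5,0],[-15,36,-10,0,0,0]]]' 0
python3 -m creep '[[[-15,36,-10,0,0.5,0],[-15,36,-15,0,0.5,0],[-15,36,-15,0,0,0],[-15,35,-10,0,0,0],[0,5,0,0,0,0]]]'
python3 loc.py w9.png
```

```text
time: 25.4
tool_pos: [0.5378, 0.1983, 0.4207]
tool_rot: [3.141, 0.004, 3.132]
contact_force: [0.8, 0.3, 0.3]
opening: 0.0458
time: 25.82
tool_pos: [0.4705, 0.3557, 0.3773]
tool_rot: [3.135, -0.003, 3.137]
contact_force: [-1.6, -0.0, 0.3]
opening: 0.0459
25.8167 [0.4705 0.3557 0.3773] [ 3.135e+00 -3.000e-03  3.137e+00]
blob ctr [534.3 679.4] size [38.1  8.4] ang -0.4 px [498. 221.] area 155.5
blob ctr [530.3  43.4] size [28.4  8.3] ang -0.4 px [ 10. 221.] area 106.0
blob ctr [434.5 355.5] size [27.6 23.5] ang 25.1 px [251. 145.] area 332.5
blob ctr [383.8 546.9] size [16.7 17.2] ang 17.2 px [412. 101.] area 109.0
blob ctr [314.6 375.7] size [14.7 29. ] ang 27.5 px [269.  37.] area 161.5
```

Piece D is at (0.4345, 0.3555), angle 25°.

```bash
python3 -m creep '[[[-18,0,-38,0,0,0],[-18,0,-38,0,0.5,0],[0,0,-38,0,0.5,0],[0,0,-34,0,0,0],[0,0,0,0,0,0]]]' 0.2
python3 - <<'E'
from h import *
s=robot.observe();print((np.array([.434,.355,.187])-s['tool_pos'])*1000,s['tool_rot'],s['opening'])
print(R.from_euler('xyz',s['tool_rot']).as_matrix()[:,2])
E
```

```text
time: 26.28
tool_pos: [0.4368, 0.3543, 0.2371]
tool_rot: [3.126, 0.0, 3.141]
contact_force: [-0.6, -0.3, -1.1]
opening: 0.0372
[ -2.82603045   0.65995264 -50.13683135] [3.12574587e+00 2.25629761e-04 3.14098237e+00] 0.037228118700958046
[ 2.35272055e-04  1.58459827e-02 -9.99874417e-01]
```

```bash
python3 -m creep '[[[-3,1,-18,-0.9,0.3,0],[-1,0,-20,0,0.3,0],[-1,0,-12,0,0,0]]]'
python3 -m creep '[[[0,0,0,0,0,0]]]'
python3 - <<'E'
from h import *
s=robot.observe();print((np.array([.434,.355,.187])-s['tool_pos'])*1000,s['tool_rot'],s['opening'])
E
```

```text
time: 26.53
tool_pos: [0.4363, 0.3548, 0.1934]
tool_rot: [3.137, -0.0, 3.139]
contact_force: [0.2, 0.4, -0.3]
opening: 0.0368
time: 26.62
tool_pos: [0.4367, 0.3543, 0.1933]
tool_rot: [3.138, -0.001, 3.138]
contact_force: [-0.3, 0.1, 0.6]
opening: 0.037
[-2.72057056  0.71835098 -6.26463565] [ 3.13773294e+00 -1.21480155e-03  3.13807865e+00] 0.03697569469807059
```

```bash
python3 -m creep '[[[-4,1,-7,0,0,0]]]' 1 20
python3 -m creep '[[[-1,0,-1,0,0,0],[0,0,-1,0,0,0],[0,0,0,0,0,0],[0,0,0,0,0,0],[0,0,0,0,0,0]]]'
python3 -m creep '[[[0,0,20,0,0,0],[0,0,35,0,0,-4],[2,-10,40,0,0,-5],[5,-20,40,0,0,-5],[5,-25,38,0,0,-5]]]'
python3 -m creep '[[[5,-38,30,0,0,-1],[8,-38,20,0,0.5,0],[12,-38,0,0,0.5,0],[12,-38,0,0,0,0],[12,-38,0,0,0,0]]]'
python3 -m creep '[[[20,-35,0,0,0.5,0],[20,-30,0,0,0,0],[20,-20,0,0,0,0],[5,-10,0,0,0,0],[0,0,0,0,0,0]]]'
python3 - <<'E'
from h import *
s=robot.observe();print((np.array([.5712,.0103,.380])-s['tool_pos'])*1000,s['tool_rot'],s['opening'])
print(R.from_euler('xyz',s['tool_rot']).as_matrix()[:,2])
E
```

```text
time: 26.7
tool_pos: [0.4346, 0.3555, 0.1888]
tool_rot: [3.135, 0.004, 3.137]
contact_force: [0.4, 0.5, 0.1]
opening: 0.0332
time: 27.12
tool_pos: [0.4346, 0.3559, 0.1909]
tool_rot: [3.132, 0.009, 3.137]
contact_force: [0.5, -0.1, 0.8]
opening: 0.0113
time: 27.53
tool_pos: [0.4424, 0.3047, 0.3563]
tool_rot: [3.14, -0.005, 2.799]
contact_force: [2.0, 0.6, 0.1]
opening: 0.0116
time: 27.95
tool_pos: [0.4889, 0.1203, 0.4139]
tool_rot: [3.132, -0.004, 2.784]
contact_force: [1.2, 0.0, -0.0]
opening: 0.0117
time: 28.37
tool_pos: [0.5559, 0.013, 0.4168]
tool_rot: [3.136, -0.007, 2.776]
contact_force: [-0.6, -0.4, -0.3]
opening: 0.0115
[ 15.32166479  -2.69591082 -36.78097639] [ 3.13575998 -0.006657    2.77611349] 0.011502331616965612
[-0.0041326   0.00782654 -0.99996083]
```

```bash
python3 -m creep '[[[15,-3,-5,-0.4,-0.2,0],[0,0,-8,0,0,0]]]'
python3 - <<'E'
from h import *
s=robot.observe();print((np.array([.5712,.0103,.380])-s['tool_pos'])*1000,s['tool_rot'],s['opening'])
print(R.from_euler('xyz',s['tool_rot']).as_matrix()[:,2])
E
```

```text
time: 28.53
tool_pos: [0.5705, 0.0105, 0.4051]
tool_rot: [3.14, 0.001, 2.775]
contact_force: [-1.1, -0.3, -0.1]
opening: 0.0115
[  0.74973568  -0.16921798 -25.12093331] [3.13990935e+00 1.22414972e-03 2.77483594e+00] 0.01150113654701612
[ 0.00174635  0.00113239 -0.99999783]
```

```bash
python3 -m creep '[[[0,0,-13,0,0,0],[0,0,-12,0,0,0]]]'
python3 -m creep '[[[0,0,0,0,0,0],[0,0,0,0,0,0],[0,0,1,0,0,0]]]' 0.3
python3 -m creep '[[[0,0,20,0,0,0],[0,0,25,0,0,0],[0,-5,10,0,0,-7],[7,-13,3,0,0,-7],[7,-13,0,0,0,-7]]]'
python3 -m creep '[[[7,-13,0,0,0,-7],[7,-13,0,0,0,-7],[7,-13,0,0,0,-7],[7,-13,0,0,0,-7],[7,-13,0,0,0,-7]]]' 0
python3 -m creep '[[[4,-8,0,0,0,-7],[0,0,0,0,0,0]]]'
python3 - <<'E'
from h import *
s=robot.observe();print((np.array([.628,-.0893,.366])-s['tool_pos'])*1000,s['tool_rot'],s['opening'])
print(R.from_euler('xyz',s['tool_rot']).as_matrix()[:,2])
im,m,P=grab('wrist','w10.png');np.save('P.npy',P)
a,_,_=grab('side')
cv2.imwrite('pics/v10.png',np.hstack([cv2.resize(a[130:280,230:380],(384,384),interpolation=2),im[:,100:500]]))
E
```

```text
time: 28.7
tool_pos: [0.5689, 0.0131, 0.3798]
tool_rot: [3.139, 0.001, 2.777]
contact_force: [-0.4, -0.2, -0.5]
opening: 0.0112
time: 28.95
tool_pos: [0.5657, 0.0171, 0.3782]
tool_rot: [3.14, -0.007, 2.781]
contact_force: [-0.6, -0.0, 0.7]
opening: 0.0273
time: 29.37
tool_pos: [0.5766, -0.0089, 0.4434]
tool_rot: [3.135, -0.007, 2.412]
contact_force: [-0.1, 0.1, -0.3]
opening: 0.0317
time: 29.78
tool_pos: [0.6111, -0.0732, 0.4509]
tool_rot: [3.127, -0.002, 1.785]
contact_force: [-0.0, -0.3, 0.6]
opening: 0.0456
time: 29.95
tool_pos: [0.6155, -0.0828, 0.4526]
tool_rot: [3.125, -0.001, 1.654]
contact_force: [-0.7, 0.4, 0.1]
opening: 0.0458
[ 12.52152412  -6.54955557 -86.6102378 ] [ 3.12491334e+00 -5.61692050e-04  1.65402602e+00] 0.045794535957598935
[ 0.01657412  0.00194622 -0.99986075]
```

View pics/v10.png

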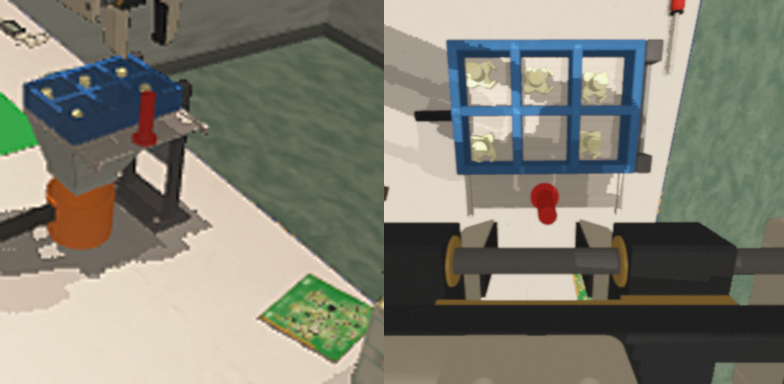

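```bash
python3 -c "
from h import *
m=viewer.camera_model('wrist');print(toz(m,np.load('P.npy'),263,214,.223))"
python3 -m creep '[[[12,-6,-20,0,0.9,0],[0,-1,-30,0,0,0],[0,0,-25,0,0,0],[0,0,0,0,0,0]]]'
python3 - <<'E'
from h import *
s=robot.observe();print((np.array([.628,-.0893,.366])-s['tool_pos'])*1000,s['tool_rot'],s['opening'])
E
```

```text
[ 0.6281338  -0.08662199  0.223     ]
time: 30.38
tool_pos: [0.6257, -0.0846, 0.3799]
tool_rot: [3.134, -0.001, 1.682]
contact_force: [-0.6, 0.1, -0.3]
opening: 0.0458
[  2.28224818  -4.73673465 -13.93614704] [ 3.13446086e+00 -1.42449342e-03  1.68227109e+00] 0.04582572597778229
```

```bash
python3 -m creep '[[[2,-4,-13,0,0,-1],[0,0,0,0,0,0]]]' 1 35
python3 -m creep '[[[0,-1,-1,0,0,0],[0,0,0,0,0,0],[0,0,0,0,0,0],[0,0,0,0,0,0]]]'
```

```text
time: 30.55
tool_pos: [0.6272, -0.0866, 0.3679]
tool_rot: [3.135, -0.002, 1.672]
contact_force: [-0.7, 0.3, -1.4]
opening: 0.0371
time: 30.88
tool_pos: [0.6269, -0.086, 0.3718]
tool_rot: [3.132, -0.001, 1.679]
contact_force: [-0.8, -2.5, -11.6]
opening: 0.0155
```

```bash
python3 -m creep '[[[1,-12,0,0,0,0],[1,-18,0,0,0,0],[2,-20,0,0,0,0],[2,-20,0,0,0,0],[1,-18,0,0,0,0]]]'
python3 -m creep '[[[1,-10,0,0,0,0],[0,-4,0,0,0,0],[0,-4,0,0,0,0]]]'
```

```text
time: 31.3
tool_pos: [0.6344, -0.1729, 0.3717]
tool_rot: [3.132, -0.008, 1.688]
contact_force: [5.8, 2.5, -5.9]
opening: 0.0153
time: 31.55
tool_pos: [0.6358, -0.1887, 0.3716]
tool_rot: [3.131, -0.028, 1.689]
contact_force: [-1.5, 18.2, -0.8]
opening: 0.0152
```

```bash
python3 -m creep '[[[0,0,0,0,0,0],[0,0,0,0,0,0],[0,0,0,0,0,0],[0,0,0,0,0,0],[0,0,0,0,0,0]]]'
python3 - <<'E'
from h import *
im,m,P=grab('wrist','w11.png');np.save('P.npy',P)
a,_,_=grab('side')
cv2.imwrite('pics/v11.png',np.hstack([cv2.resize(a[130:280,230:380],(384,384),interpolation=2),cv2.resize(im[0:220,100:350],(400,352))[:384] if 0 else cv2.resize(im[0:240,100:350],(400,384))]))
E
```

```text
time: 31.97
tool_pos: [0.636, -0.1886, 0.3716]
tool_rot: [3.132, -0.029, 1.692]
contact_force: [0.9, 3.1, -4.3]
opening: 0.0151
```

View pics/v11.png

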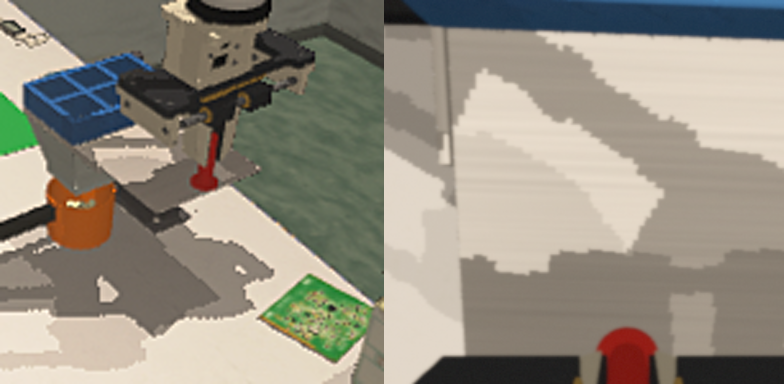

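```bash
python3 -m creep '[[[-1,12,0,0,0.8,0],[-1,18,0,0,0.8,0],[-2,20,0,0,0,0],[-2,20,0,0,0,0],[-1,18,0,0,0,0]]]'
python3 -m creep '[[[-1,9,0,0,0,0],[0,5,0,0,0,0],[0,4,0,0,0,0]]]'
```

```text
time: 32.48
tool_pos: [0.6312, -0.1052, 0.3717]
tool_rot: [-3.135, -0.019, 1.682]
contact_force: [-3.8, -2.9, -3.6]
opening: 0.015
time: 32.73
tool_pos: [0.6297, -0.0872, 0.3718]
tool_rot: [-3.135, -0.011, 1.683]
contact_force: [-0.7, -22.5, -6.5]
opening: 0.015
```

```bash
python3 -m creep '[[[0,-1,0,0,0,0],[0,0,0,0,0,0],[0,0,0,0,0,0],[0,0,0,0,0,0]]]' -0.2
python3 -m creep '[[[0,0,20,0,0,0],[0,0,30,0,0,0],[0,0,30,0,0,0],[0,-10,0,0,0,0],[0,0,0,0,0,0]]]'
python3 - <<'E'
from h import *
im,m,P=grab('wrist','w12.png');np.save('P.npy',P)
a,_,_=grab('side');b,_,_=grab('scene')
cv2.imwrite('pics/v12.png',np.hstack([cv2.resize(a[170:240,230:300],(300,300),interpolation=2),cv2.resize(b[190:260,240:310],(200,300),interpolation=2),cv2.resize(im[0:240,100:350],(300,300))]))
E
```

```text
time: 33.07
tool_pos: [0.6302, -0.0904, 0.3745]
tool_rot: [-3.139, -0.008, 1.681]
contact_force: [0.3, 0.4, -0.5]
opening: 0.0373
time: 33.48
tool_pos: [0.6297, -0.1006, 0.4584]
tool_rot: [-3.14, -0.01, 1.681]
contact_force: [-0.2, 0.5, -0.7]
opening: 0.0549
```

View pics/v12.png

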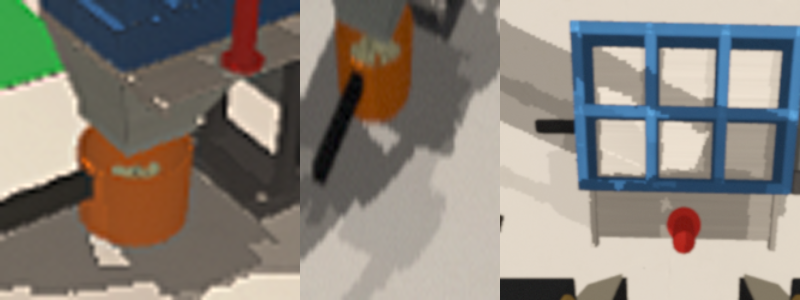

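Run:
```python
from h import *
m=viewer.camera_model('wrist');P=np.load('P.npy');im=cv2.imread('pics/w12.png')
mk=(im.max(2)<50).astype(np.uint8);mk[:80]=0;mk[125:]=0;mk[:,:110]=0;mk[:,165:]=0
ys,xs=np.nonzero(mk);print(xs.min(),xs.max())
w=np.array([toz(m,P,x,y,.054)[:2] for x,y in zip(xs,ys)])
print(w.min(0),w.max(0),w.mean(0)); e=w[w[:,0]<w[:,0].min()+.006].mean(0);f=w[w[:,0]>w[:,0].max()-.006].mean(0);print(e,f,np.degrees(np.arctan2(*(f-e)[::-1])))
```

```text
130 160
[ 0.46296747 -0.03168478] [ 0.50153364 -0.01789617] [ 0.48274258 -0.02465336]
[ 0.46591615 -0.02625195] [ 0.49882459 -0.02318773] 5.319670519958386
```

```bash
python3 -m creep '[[[-11,6,0,0,0,7],[-11,6,0,0,0,7],[-11,6,0,0,0,7],[-11,6,0,0,0,7],[-11,6,0,0,0,7]]]' -0.2
python3 -m creep '[[[-11,6,-2,0,0,7],[-11,6,-2,0,0,7],[-11,6,-2,0,0,7],[-11,6,-2,0,0,7],[-11,6,-2,0,0,7]]]'
python3 -m creep '[[[-11,6,0,0,0,7],[-11,6,0,0,0,7],[-3,3,0,0,0,5],[0,0,0,0,0,0]]]'
python3 - <<'E'
from h import *
s=robot.observe();print((np.array([.4935,-.0233,.203])-s['tool_pos'])*1000,np.degrees(-3.046-s['tool_rot'][2]),s['opening'])
print(R.from_euler('xyz',s['tool_rot']).as_matrix()[:,2])
E
```

```text
time: 34.05
tool_pos: [0.5736, -0.0678, 0.4491]
tool_rot: [-3.131, -0.021, 2.306]
contact_force: [-0.1, -0.0, -0.3]
opening: 0.0548
time: 34.47
tool_pos: [0.5148, -0.0344, 0.4324]
tool_rot: [-3.13, -0.033, 2.931]
contact_force: [-0.4, -0.9, 0.6]
opening: 0.0552
time: 34.8
tool_pos: [0.4855, -0.0162, 0.4275]
tool_rot: [-3.134, -0.043, -3.004]
contact_force: [0.1, -0.1, 0.9]
opening: 0.0552
[   7.97959063   -7.14735944 -224.45136027] -2.4094801393976635 0.05521612502788475
[-0.04181421 -0.01337647 -0.99903586]
```

```bash
python3 -m creep '[[[5,-6,-5,0.8,-2.4,-2],[2,0,-25,0,0,0],[0,0,-38,0,0.4,0],[0,0,-38,0,0.4,0],[0,0,-30,0,0,0]]]'
python3 - <<'E'
from h import *
s=robot.observe();print((np.array([.4935,-.0233,.203])-s['tool_pos'])*1000,np.degrees(-3.046-s['tool_rot'][2]),s['opening'])
print(R.from_euler('xyz',s['tool_rot']).as_matrix()[:,2])
E
```

```text
time: 35.22
tool_pos: [0.4937, -0.0215, 0.2913]
tool_rot: [3.141, 0.001, -3.054]
contact_force: [-0.8, -0.4, 0.4]
opening: 0.0551
[ -0.16834046  -1.79547685 -88.32153073] 0.4649932100974623 0.05512154116607489
[ 6.95047297e-04  5.58317252e-04 -9.99999603e-01]
```

```bash
python3 -m creep '[[[0,-1,-30,0,0.3,0],[0,-1,-30,0,0.3,0],[0,0,-22,0,0,0],[0,0,0,0,0,0]]]'
python3 - <<'E'
from h import *
s=robot.observe();print((np.array([.4935,-.0233,.203])-s['tool_pos'])*1000,np.degrees(-3.046-s['tool_rot'][2]),s['opening'])
print(R.from_euler('xyz',s['tool_rot']).as_matrix()[:,2])
E
```

```text
time: 35.55
tool_pos: [0.4907, -0.0229, 0.1978]
tool_rot: [3.136, -0.023, -3.068]
contact_force: [-0.9, 1.0, -0.4]
opening: 0.0549
[ 2.78736357 -0.39717598  5.20901894] 1.23228580780616 0.05493419610232483
[-0.02381282  0.00416968 -0.99970774]
```

```bash
python3 -m creep '[[[1,0,3,0,-1.3,1],[0,0,0,0,0,0]]]' 1 45
python3 -m creep '[[[0,0,0,0,0,0],[0,0,0,0,0,0],[0,0,0,0,0,0]]]'
python3 -m creep '[[[0,0,0,0,0,0],[0,0,0,0,0,0],[0,0,0,0,0,0]]]'
```

```text
time: 35.72
tool_pos: [0.4918, -0.0229, 0.2]
tool_rot: [3.136, -0.003, -3.052]
contact_force: [-0.4, -0.0, 0.1]
opening: 0.046
time: 35.97
tool_pos: [0.4931, -0.023, 0.2038]
tool_rot: [3.138, 0.004, -3.053]
contact_force: [-0.2, -0.5, 0.2]
opening: 0.0265
time: 36.22
tool_pos: [0.4937, -0.0231, 0.2062]
tool_rot: [3.14, 0.009, -3.054]
contact_force: [-0.5, -0.3, -1.7]
opening: 0.0143
```

```bash
python3 -m creep '[[[0,0,4,0,0,0],[0,0,3,0,0,0],[0,10,0,0,0,0],[0,18,0,0,0,0],[0,22,0,0,0,0]]]'
python3 -m creep '[[[0,24,0,0,0,0],[0,24,2,0,0,0],[-2,24,3,0,0,0],[-3,24,3,0,0,0],[-3,24,0,0,0,0]]]'
python3 -m creep '[[[-3,22,0,0,0,0],[-3,22,0,0,0,0],[-3,18,0,0,0,0],[0,8,0,0,0,0],[0,0,0,0,0,0]]]'
python3 - <<'E'
from h import *
s=robot.observe();p=s['tool_pos'];a=s['tool_rot'][2]+np.pi
c=p[:2]+.105*np.array([np.cos(a),np.sin(a)]);print('cup',c,'to go mm',(np.array([.575,.2585])-c)*1000,R.from_euler('xyz',s['tool_rot']).as_matrix()[:,2])
b,m,P=grab('scene');h=cv2.cvtColor(b,cv2.COLOR_BGR2HSV);mk=cv2.inRange(h,(50,150,60),(75,255,255));print(mk.sum()/255)
cv2.imwrite('pics/v13.png',cv2.resize(b[130:270,130:330],(800,560),interpolation=2))
E
```

```text
time: 36.63
tool_pos: [0.4935, 0.0263, 0.2139]
tool_rot: [3.14, 0.008, -3.059]
contact_force: [0.5, -0.1, -1.3]
opening: 0.0135
time: 37.05
tool_pos: [0.4839, 0.1537, 0.2219]
tool_rot: [3.139, 0.005, -3.063]
contact_force: [1.0, -1.0, -1.1]
opening: 0.0137
time: 37.47
tool_pos: [0.471, 0.2343, 0.2217]
tool_rot: [3.138, 0.004, -3.057]
contact_force: [-1.2, 0.5, -0.8]
opening: 0.0139
cup [0.57559693 0.24311804] to go mm [-0.59693265 15.38195529] [ 0.00332102  0.00428564 -0.9999853 ]
589.0
```

View pics/v13.png

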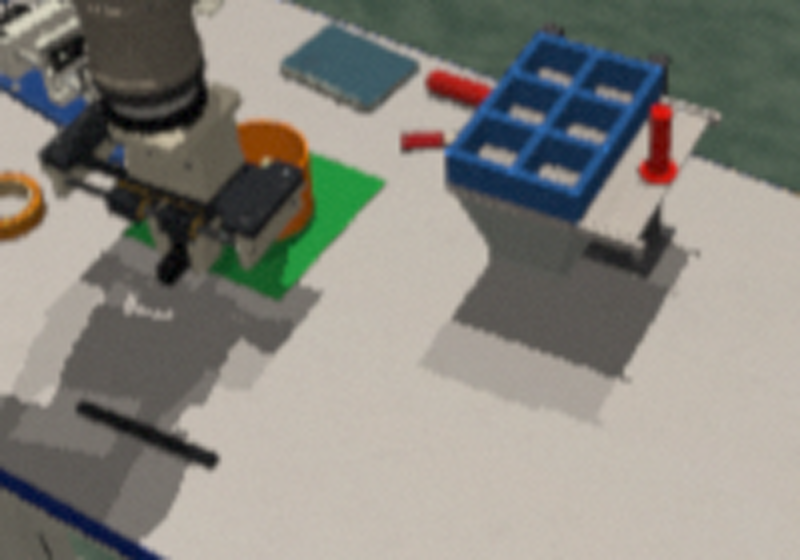

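```bash
python3 -m creep '[[[0,12,-4,0,0,0],[0,3,-4,0,0,0],[0,0,-3,0,0,0],[0,0,-3,0,0,0],[0,0,0,0,0,0]]]'
python3 - <<'E'
from h import *
s=robot.observe();p=s['tool_pos'];a=s['tool_rot'][2]+np.pi
c=p[:2]+.105*np.array([np.cos(a),np.sin(a)]);print('cup',c,'to go mm',(np.array([.575,.2585])-c)*1000,p[2],s['contact_force'])
E
```

```text
time: 37.93
tool_pos: [0.4715, 0.2472, 0.2068]
tool_rot: [3.138, 0.003, -3.061]
contact_force: [-4.0, 3.4, 7.7]
opening: 0.0135
cup [0.57615049 0.2557052 ] to go mm [-1.15049289  2.79480347] 0.2068429313231377 [-3.9911772   3.37030485  7.71942337]
```

Contact is felt, so I release, rise and check.

```bash
python3 -m creep '[[[0,0,0,0,0,0],[0,0,0,0,0,0],[0,0,0,0,0,0],[0,0,0,0,0,0],[0,0,0,0,0,0]]]' -0.2
python3 -m creep '[[[0,0,20,0,0,0],[0,0,35,0,0,0],[0,0,38,0,0,0],[-15,0,38,0,0,0],[-15,-25,38,0,0,0]]]'
python3 -m creep '[[[-10,-38,30,0,0,0],[-10,-38,20,0,0,0],[0,-38,0,0,0,0],[0,-38,0,0,0,0],[0,-38,0,0,0,0]]]'
python3 -m creep '[[[0,-38,0,0,0,0],[0,-38,0,0,0,0],[0,-38,0,0,0,0],[0,0,0,0,0,0]]]'
python3 - <<'E'
from h import *
a,m,P=grab('side');b,m2,P2=grab('scene')
print(robot.observe()['tool_pos'])
o=cv2.inRange(cv2.cvtColor(b,cv2.COLOR_BGR2HSV),(8,180,90),(18,255,255));o[:,:150]=0;o[220:]=0
x,y,w,h=cv2.boundingRect(o);print('orange box',x,y,w,h)
cv2.imwrite('pics/v14.png',np.hstack([cv2.resize(b[140:240,140:240],(400,400),interpolation=2),cv2.resize(a[130:230,170:270],(400,400),interpolation=2)]))
E
```

```text
time: 38.35
tool_pos: [0.4728, 0.2451, 0.2069]
tool_rot: [3.138, 0.005, -3.064]
contact_force: [-0.2, -0.1, 0.1]
opening: 0.0421
time: 38.77
tool_pos: [0.4433, 0.2231, 0.368]
tool_rot: [3.142, -0.011, -3.064]
contact_force: [1.1, -1.3, 0.7]
opening: 0.0554
time: 39.18
tool_pos: [0.4217, 0.039, 0.4225]
tool_rot: [3.141, 0.008, -3.054]
contact_force: [1.0, 0.2, -0.1]
opening: 0.0554
time: 39.52
tool_pos: [0.4194, -0.0856, 0.4241]
tool_rot: [-3.138, 0.013, -3.059]
contact_force: [0.3, -0.7, 0.2]
opening: 0.0551
[ 0.419346   -0.08165263  0.42387696]
orange box 179 162 26 29
```

View pics/v14.png

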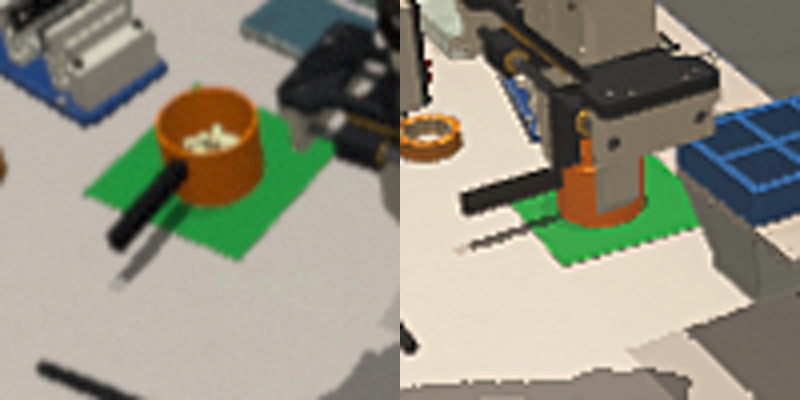

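Run:
```python
from h import *
m=viewer.camera_model('scene');print(toz(m,np.array(m['pose']),192,170.5,.064))
s=robot.observe();print(s['contact_force'],s['qvel'])
print(robot.hand_in())
```

```text
[0.56733818 0.25090325 0.064     ]
[-0.55617698  0.37968538 -0.04141784] [ 0.06412388 -0.00549141  0.00903194  0.01090346  0.00434813  0.01515936]
the job is handed in; nothing more can be done
None
```

I completed the whole sequence and handed in at about 40 s of the 210 s allowed; I got no verdict back.

I pushed the shutter shut, stood the cup under the spout and loaded all five pieces into separate pockets. Then I drew the shutter open to its stop, pushed it shut again, and set the cup on the mat and let go.

What the last checks showed:
- **Shutter:** it was driven against its stop at each end, with about 20 N felt. It was seen shut, with all six pockets empty.
- **Cup position:** the arm's own position put the cup 3 mm from the mat centre. The camera put it about 11 mm away; the two disagree by about 10 mm, but both are within the 40 mm limit. The cup looked upright.
- **Pieces:** they are visible inside the cup, below the rim, and none was seen left in the pockets or on the worktop. I did not count all five individually in the cup.
- **Arm:** it was clear of everything, with no contact force beyond sensor noise.

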